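# Pack cake boards with a separator and hold the spring clip open round their end

### The job

Lay the plain card separator squarely on the gold board that is fixed on the packing stand, then stack the loose gold board squarely on top of it and let go. Then squeeze the spring clip wide open by its two upright tails and carry it to the pack's overhanging end, so that the edges of all three layers lie between the gaping jaws, with the jaws lined up with the pack, reaching well over its edge and touching nothing. Finish right there, still holding the clip open in the gripper; leave the cutter, the biscuit tree and the jar where they are.

Things in the scene. Friction and masses are not known exactly. Their poses are not given: they have to be found in the camera images.
- stand: Fixed packing stand: wooden foot 80 x 50 mm, 45 mm high, with the bottom gold board fixed on it: 130 mm along x, 56 mm wide, 6 mm thick, underside 45 mm, top 51 mm above the table. Origin on the table below the board's centre. The foot spans x -15 to +65 mm: the -x end, towards the robot, overhangs by 50 mm.
- stand_top (a point): Centre of the top face of the stand's bottom board, 51 mm above the table; axes as the stand's.
- stand_end (a point): Middle of the bottom board's overhanging end edge (-x end), at its top face; axes as the stand's: x points into the pack.
- sheet: Separator: plain brown stiff card, 120 x 52 x 5 mm, 50 g, smaller than the boards, lying flat on the table. Origin: centre of its underside; x along its length, z up.
- board: Loose gold cake board with scalloped pattern round its rim, rigid, 130 x 56 x 6 mm, 90 g, lying flat on the table. Origin: centre of its underside; x along its length, z up.
- clip: Black right-angle spring clip, 32 mm wide, 120 g, standing on its lower jaw, a 4 mm plate from x = -28 to +48 mm. Origin: its underside, below the hinge; x is the way the jaws point (away from the robot within 0.4 rad), z up. Hinge axis along y, 32 mm up, its cheeks close the throat behind x = 6 mm. Squeezing the two tails together along x (3 to 6 N at first, 10 N fully open) raises the upper jaw.
- jaw (a joint): Opening of the clip's upper jaw (4 mm plate, 26 mm wide, 53 mm from hinge to lip): 0 closed, as it starts; 0.62 rad fully open at its stop, where a 20 N squeeze holds it firmly. A spring (0.5 N m/rad, 0.15 N m preload) closes it. Fully open, the clear gap between the jaws is about 28 mm at x = 15 mm of the clip and 35 mm at the lips.
- rear_tail (a point): On the rear face of the clip's rear tail, at clip x = -28 mm, 74 mm up: an upright plate 30 mm wide, 4 mm thick, 84 mm high, rigid with the lower jaw. Gripped from above, fingers closing along the clip's x, TCP about 74 mm above the clip's underside, this face lies flat on the rear finger pad and the clip stays level but for its lips, which sit 3 to 5 mm high.
- front_tail (a point): Centre of the bar (26 mm along y, 8 mm thick) that tops the front tail, which rises 46 mm above the hinge and is rigid with the upper jaw. In clip axes at x = 15, z = 78 mm closed and about x = -15, z = 78 mm fully open. Over both tails: 47 mm closed, 17 mm fully open. The squeeze takes a moment: read the gripper's opening once it has settled.
- lower_lip (a point): Middle of the lower jaw's lip, on its upper face, 48 mm ahead of the hinge and 4 mm above the clip's underside; axes as the clip's.
- upper_lip (a point): Middle of the upper jaw's lip, on its lower face; moves with the jaw.
- cutter: Bystander: round steel biscuit cutter, 64 mm across, 25 mm high; origin at the centre of its underside.
- tree: Bystander: tree of stacked gingerbread biscuits, 92 mm across, 99 mm high; origin at the centre of its underside.
- pearls: Bystander: jar of sugar pearls, 56 mm across, 75 mm high; origin at the centre of its underside.
Mind the look-alikes: they are no part of the job. Leave any green look-alike of the sheet alone.

How it is judged:
By the outcome, as a careful person would: the job done as asked, in the order asked, and still so for the second after the job is handed in, while the arm keeps its last pose, push and grip.
It also fails if it takes over 58 s, if anything falls off the work surface, if the arm or the gripper's body presses on something with over 40 N, if the wrist force passes 120 N, or if a joint passes its speed limit or range.

### The arm

A 7-joint arm with a two-finger parallel gripper is mounted at the origin on the work surface. World frame = base frame: x ahead of the robot, y to its left, z up, the work surface at z = 0. Lengths are in mm, angles in rad, forces in N, time in s.
With the tool pointing down it reaches from about 400 to 850 mm from the base axis. Payload 10.4 kg.
Tool frame: the origin (TCP) lies between the finger pads, 19 mm behind the fingertips; this is the grasp point; x points along the fingers, y is the direction in which the jaws open and shut, and the axes are right-handed (so a half turn about x gives the same grasp; the last joint's range is limited). The gripper opens to 87 mm and grips with 3 to 60 N. Pads are 19 mm wide; open, the fingers measure 117 mm over their backs; the gripper's body (75 mm by 190 mm) begins 51 mm behind the grasp point.
Start: joints at [1.311, 0.332, -0.065, 1.46, 0.022, 1.35, -0.088], TCP at [146.641, -607.574, 241.276] pointing down, gripper open.
Joint ranges: [-2.6, 2.6], [-0.5, 2.12], [-1.47, 1.34], [0.16, 2.42], [-1.27, 4.41], [0.06, 2.06], [-2.6, 2.6]. Speed limits (rad/s): [2.22, 2.22, 2.79, 2.79, 3.14, 3.14, 3.14].

### API

Orientations are given as a unit quaternion [x, y, z, w].
In Python, from cell import status, viewer, job_done gives the robot as it stands.
- The arm moves only by the tool apply_moves, never from a script. Its arguments are lists of equal length, an entry for each row: "grip": the finger opening in cm, from 0 to 8.7; "offset": the shift along the tool's x, y, z in cm, a list of three; "twist": the turn about the tool's x in degrees. In form: {"grip": [grip, ...], "offset": [[dx, dy, dz], ...], "twist": [twist, ...]}. A call has 1 to 5 rows; each row is the pose to reach, as a shift and turn from the pose measured when the call began, along the tool's axes at that moment; what a row does not reach only later rows make up. A row lasts 1/8 s, in which the tool goes at most 62.5 mm and 10.7 degrees, less where a joint would pass 70% of its speed; a pose out of reach is approached as far as the arm can. A call with a gripper value outside its range is refused whole. The fingers move at their own pace and stop on an object; "newtons" is the grip in N (left out, the last holds). Time passes only in rows, so rows that repeat a pose let the fingers close. It gives the time, the measured TCP pose, the force and the opening at its end, in the units of the state.
- status.observe(): the state, without advancing time (a new reading comes with each control period).
- viewer.capture(name): name is "scene" or "top" or "wrist"; returns the picture (384x512x3 uint8, blue, green, red); there is no depth.
- viewer.get_calibration(name): a dict with "mtx" (3x3 intrinsics, pixels), "rvec" (rotation vector, rad) and "tvec" (3), from world to camera coordinates, as OpenCV has them; the wrist camera has in their place "mount" (4x4, takes a point from camera to tool coordinates, whose origin is the TCP and whose axes are the tool frame's). Camera axes: x right, y down, z forward; pixel columns grow to the right and rows downward; lengths in mm; the calibration is good to about 2 mm. A picture is of the moment at which its call begins: read the wrist's pose just before it. get_calibration takes no time and is no camera call.
- job_done(): hands the job in, once; it reports no verdict.
The state is a dict: "clock": time; "qpos": joint angles; "qvel": joint speeds; "tau": joint torques, N m; "tool_pos": TCP position; "orientation": TCP orientation; "ft_force": force on the tool from outside, world axes, zero at the start; "ft_torque": the same for the moment, N m; "opening": finger opening in mm.
Only numpy, scipy, OpenCV 4.12 (cv2) and the standard library are available. Lean on these libraries where they do the work, as an engineer would, in place of code of your own. Each camera call takes 0.05 s, during which the arm holds its last target.

## Working session

There is one attempt and no reset: what is moved stays moved. The work goes in short steps, Python scripts to look and compute and a tool call to move; the robot and the scene stay as the last step left them, time stands still between calls to the robot, and variables do not carry over. Pictures are saved under pics/ and viewed, and the job is handed in when it is done.

Besides the shell and the picture viewer there is one more tool, called after "Request:" as name(argument=value, ...), one argument or row to a line, values as JSON. apply_moves: Moves the arm, as the interface text tells. Its arguments: {"type":"object","properties":{"grip":{"type":"array","items":{"type":"number"}},"offset":{"type":"array","items":{"type":"array","items":{"type":"number"}}},"twist":{"type":"array","items":{"type":"number"}},"newtons":{"type":"number"}},"required":["grip","offset","twist"]}

```bash
mkdir -p pics; ls
cat > h.py <<'E'
import numpy as np, cv2
from cell import status, viewer
from scipy.spatial.transform import Rotation as R
def cal(n):
    c=viewer.get_calibration(n)
    return c
def ray(n,uv,st=None):
    c=cal(n);K=np.array(c['mtx'],float)
    d=np.linalg.inv(K)@np.array([uv[0],uv[1],1.0])
    if n=='wrist':
        M=np.array(c['mount'],float);Rw=R.from_quat(st['orientation']).as_matrix()
        o=Rw@M[:3,3]+np.array(st['tool_pos']);d=Rw@M[:3,:3]@d
    else:
        Rm=cv2.Rodrigues(np.array(c['rvec'],float))[0];t=np.array(c['tvec'],float).ravel()
        o=-Rm.T@t;d=Rm.T@d
    return o,d
def onz(n,uv,z,st=None):
    o,d=ray(n,uv,st);return o+d*(z-o[2])/d[2]
def proj(n,p,st=None):
    c=cal(n);K=np.array(c['mtx'],float);p=np.array(p,float)
    if n=='wrist':
        M=np.array(c['mount'],float);Rw=R.from_quat(st['orientation']).as_matrix()
        q=Rw.T@(p-np.array(st['tool_pos']));q=M[:3,:3].T@(q-M[:3,3])
    else:
        Rm=cv2.Rodrigues(np.array(c['rvec'],float))[0];q=Rm@p+np.array(c['tvec'],float).ravel()
    u=K@q;return u[:2]/u[2]
def shot(n,f):
    im=viewer.capture(n);cv2.imwrite('pics/'+f+'.png',im);return im
E
python3 - <<'E'
from h import *
s=status.observe();print(s)
shot('scene','s0');shot('top','t0');shot('wrist','w0')
for n in('scene','top','wrist'):print(n,cal(n))
E
```

```text
pics
{'clock': 0.0, 'qpos': array([ 1.31141299,  0.33285302, -0.06471829,  1.46093857,  0.02162828,
        1.34994022, -0.08850621]), 'qvel': array([ 9.48895483e-05, -3.20660672e-04, -5.20841519e-04,  1.17507142e-03,
        2.10812366e-04,  1.14630998e-03,  7.25012614e-04]), 'tau': array([ 5.07401073e-04, -6.23252463e+01,  2.44996359e-02, -3.89902103e+01,
       -6.14845916e-02,  3.95232753e-02,  1.44660626e-04]), 'tool_pos': array([ 146.51895483, -607.19916504,  240.46708218]), 'orientation': array([-0.70206321, -0.08403516,  0.70224715, -0.08303187]), 'ft_force': array([ 0.63217696, -0.53758554, -1.01507531]), 'ft_torque': array([0.01451413, 0.00456505, 0.01845888]), 'opening': 87.0725344995829}
scene {'mtx': array([[393.54194966,   0.        , 264.32934684],
       [  0.        , 393.54194966, 199.65307714],
       [  0.        ,   0.        ,   1.        ]]), 'rvec': array([ 1.52493679,  1.79447623, -0.95739774]), 'tvec': array([ 115.42341936, -252.46174859, 1383.73232104])}
top {'mtx': array([[435.17408896,   0.        , 255.15990778],
       [  0.        , 435.17408896, 194.95068311],
       [  0.        ,   0.        ,   1.        ]]), 'rvec': array([ 2.09854037, -2.14729844,  0.20961217]), 'tvec': array([ 14.91969816, 605.22797372, 961.28716758])}
wrist {'mtx': array([[266.403289  ,   0.        , 256.16062293],
       [  0.        , 266.403289  , 187.20106935],
       [  0.        ,   0.        ,   1.        ]]), 'mount': array([[-7.61625636e-04, -2.52401756e-01,  9.67622227e-01,
        -1.43743331e+02],
       [ 9.99999708e-01, -2.44754984e-04,  7.23266588e-04,
         1.09584889e+00],
       [ 5.42766060e-05,  9.67622495e-01,  2.52401869e-01,
        -6.93963366e+01],
       [ 0.00000000e+00,  0.00000000e+00,  0.00000000e+00,
         1.00000000e+00]])}
```

View pics/s0.png

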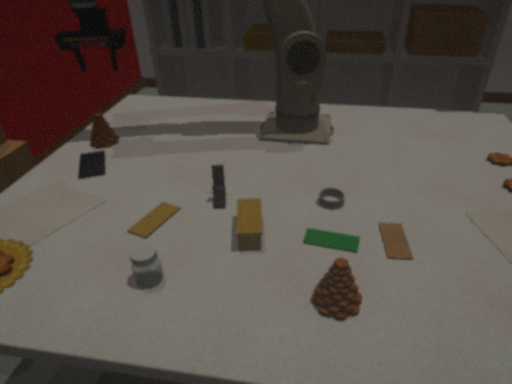

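View pics/t0.png

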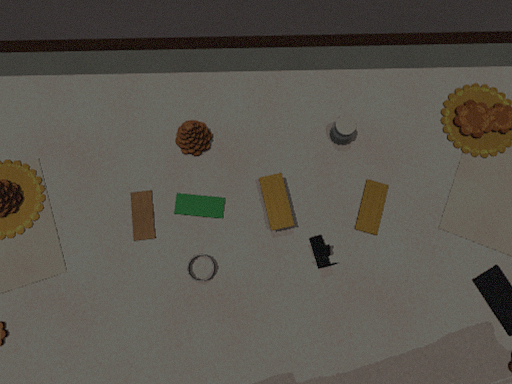

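View pics/w0.png

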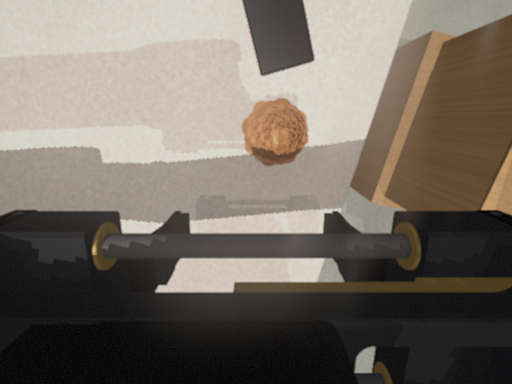

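```bash
cat > m.py <<'E'
from h import *
def rects(im,n,zmap,st=None):
    hsv=cv2.cvtColor(im,cv2.COLOR_BGR2HSV)
    masks={'gold':((16,110,40),(32,255,255)),'brown':((5,70,40),(16,220,255)),'black':((0,0,0),(180,255,38))}
    for k,(a,b) in masks.items():
        m=cv2.inRange(hsv,a,b);m=cv2.morphologyEx(m,cv2.MORPH_OPEN,np.ones((3,3)))
        for c in cv2.findContours(m,0,2)[0]:
            if cv2.contourArea(c)<150: continue
            r=cv2.minAreaRect(c);bx=cv2.boxPoints(r)
            print(k,np.round(r[0]),np.round(r[1]),round(r[2],1),end=' ')
            for z in zmap:
                P=np.array([onz(n,p,z,st)[:2] for p in bx]);e1=P[1]-P[0];e2=P[2]-P[1]
                L=e1 if np.linalg.norm(e1)>np.linalg.norm(e2) else e2
                a=np.degrees(np.arctan2(L[1],L[0]));a=(a+90)%180-90
                print('| z',z,np.round(P.mean(0),1),'sz',np.round(np.linalg.norm(e1),0),np.round(np.linalg.norm(e2),0),'yaw',round(a,1),end='')
            print()
E
python3 - <<'E'
from m import *
im=cv2.imread('pics/t0.png')
rects(im,'top',[6,51])
cv2.imwrite('pics/t0c.png',cv2.resize(im[150:290,110:410],None,fx=2.6,fy=2.6,interpolation=cv2.INTER_CUBIC)*1)
print(im[215,143],im[202,278],im[207,371],im[245,318])
print('tool axes',R.from_quat(status.observe()['orientation']).as_matrix().round(3))
E
```

```text
gold [371. 207.] [23. 51.] 14.0 | z 6 [ 580.1 -283.8] sz 130.0 56.0 yaw -17.6| z 51 [ 572.9 -271.3] sz 124.0 54.0 yaw -17.6
gold [276. 201.] [54. 24.] 76.0 | z 6 [599.4 -50. ] sz 60.0 135.0 yaw 11.7| z 51 [591.3 -47.5] sz 57.0 130.0 yaw 11.7
gold [ 22. 200.] [79. 44.] 90.0 | z 6 [618.9 573.5] sz 110.0 198.0 yaw 3.9| z 51 [610.  549.4] sz 105.0 190.0 yaw 3.9
gold [476. 120.] [73. 70.] 90.0 | z 6 [ 798.  -567.9] sz 182.0 198.0 yaw -7.7| z 51 [ 781.5 -543.2] sz 174.0 189.0 yaw -7.7
brown [142. 215.] [48. 21.] 85.6 | z 6 [572.2 277.4] sz 52.0 119.0 yaw 5.6| z 51 [565.4 265.9] sz 50.0 114.0 yaw 5.6
brown [187. 131.] [18. 33.] 46.4 | z 6 [786.  169.1] sz 85.0 48.0 yaw -45.3| z 51 [770.  162.2] sz 82.0 46.0 yaw -45.3
brown [483. 118.] [35. 56.] 90.0 | z 6 [ 804.4 -586.6] sz 145.0 95.0 yaw 88.7| z 51 [ 787.6 -561.2] sz 138.0 91.0 yaw 88.7
black [503. 300.] [67. 29.] 56.7 | z 6 [ 351.7 -576.5] sz 72.0 148.0 yaw 27.9| z 51 [ 354.3 -551.5] sz 69.0 142.0 yaw 27.9
black [321. 251.] [32. 17.] 74.1 | z 6 [ 475.5 -155.7] sz 42.0 76.0 yaw 13.0| z 51 [ 472.8 -148.7] sz 40.0 73.0 yaw 13.0
black [123.  44.] [ 12. 246.] 88.9 | z 6 [1029.7  339.4] sz 651.0 33.0 yaw 90.0| z 51 [1003.3  325.2] sz 623.0 32.0 yaw 90.0
black [379.  39.] [ 12. 263.] 88.9 | z 6 [1029.4 -339.6] sz 701.0 34.0 yaw 90.0| z 51 [1003.  -324.7] sz 671.0 33.0 yaw 90.0
[37 59 81] [ 37  77 101] [32 64 89] [20 23 17]
tool axes [[-0.     0.235 -0.972]
 [ 0.001 -0.972 -0.235]
 [-1.    -0.001  0.   ]]
```

View pics/t0c.png

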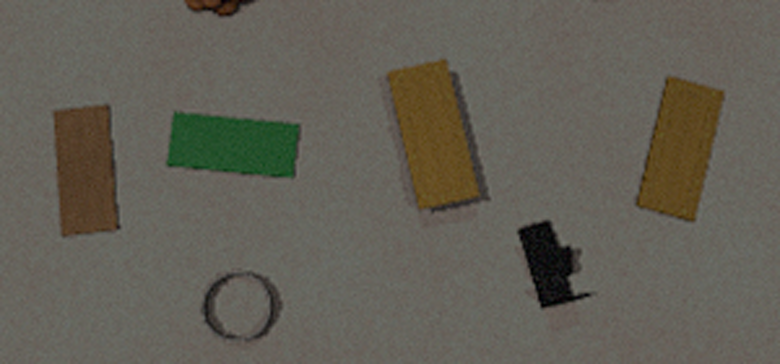

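The sheet is the brown card at top (142,215), measuring 119x52. The green card at (200,205) is the look-alike. The loose board at (371,207) measures 130x56 at z 6. The gold at (276,201) casts a shadow and measures 130x57 at z 51, so that is the stand. The clip is at (321,251).

```bash
cat >> h.py <<'E'
def plan(x,y,z,a,s=None):
    s=s or status.observe();Rw=R.from_quat(s['orientation']).as_matrix()
    p=np.array(s['tool_pos']);d=Rw.T@(np.array([x,y,z])-p)/10
    an=np.degrees(np.arctan2(Rw[1,1],Rw[0,1]))
    print('clock',round(s['clock'],2),'pos',p.round(1),'a',round(an,2),'open',round(s['opening'],1),'F',np.round(s['ft_force'],1))
    print('dist',round(np.linalg.norm(d)*10),'OFFSET cm',d.round(2),'TWIST',round((an-a+180)%360-180,2),'tilt x',Rw[:,0].round(4))
E
python3 -c "
from h import *
plan(430,-170,300,-78)"
```

```text
clock 0.15 pos [ 146.6 -607.3  240.6] a -76.43 open 87.2 F [0.2 0.4 0.5]
dist 524 OFFSET cm [ -5.9  -35.86 -37.81] TWIST 1.57 tilt x [-3.0e-04  1.1e-03 -1.0e+00]
```

Request:
apply_moves(
  grip=[8.7,8.7,8.7,8.7,8.7],
  offset=[
    [-5.9,-35.86,-37.81],
    [-5.9,-35.86,-37.81],
    [-5.9,-35.86,-37.81],
    [-5.9,-35.86,-37.81],
    [-5.9,-35.86,-37.81],
  ],
  twist=[1.5,1.5,1.5,1.5,1.5],
)

```text
clock: 0.78
tool_pos: [316.2, -345.0, 276.4]
orientation: [-0.703, -0.075, 0.703, -0.074]
ft_force: [0.0, -0.6, 0.0]
opening: 86.8
```

```bash
python3 -c "
from h import *
plan(430,-170,300,-78)"
```

```text
clock 0.78 pos [ 316.2 -345.   276.4] a -77.93 open 86.8 F [ 0.  -0.6  0. ]
dist 210 OFFSET cm [ -2.35 -14.73 -14.79] TWIST 0.07 tilt x [-4.e-04  7.e-04 -1.e+00]
```

Request:
apply_moves(
  grip=[8.7,8.7,8.7,8.7,8.7],
  offset=[
    [-2.35,-14.73,-14.79],
    [-2.35,-14.73,-14.79],
    [-2.35,-14.73,-14.79],
    [-2.35,-14.73,-14.79],
    [-2.35,-14.73,-14.79],
  ],
  twist=[0,0,0,0,0],
)

```text
clock: 1.4
tool_pos: [430.8, -168.3, 300.2]
orientation: [0.703, 0.076, -0.703, 0.075]
ft_force: [0.3, -1.5, -0.8]
opening: 86.9
```

```bash
cat > look.py <<'E'
import sys,json
from m import *
f=sys.argv[1];s=status.observe();im=shot('wrist',f)
json.dump({k:np.array(v).tolist() for k,v in s.items()},open('pics/'+f+'.json','w'))
rects(im,'wrist',[float(z) for z in sys.argv[2:]],s)
E
python3 look.py w1 6 51; python3 -c "
from h import *
plan(420,270,250,-84.4)"
```

```text
gold [382. 373.] [25. 13.] 63.4 | z 6.0 [  51.9 -519.1] sz 26.0 67.0 yaw 39.8| z 51.0 [  97.8 -481.7] sz 23.0 60.0 yaw 39.8
gold [400. 284.] [ 15. 222.] 90.0 | z 6.0 [ 260.2 -483.1] sz 413.0 33.0 yaw -77.7| z 51.0 [ 284.7 -449.4] sz 371.0 30.0 yaw -77.7
gold [413. 254.] [20. 34.] 37.7 | z 6.0 [ 324.3 -485. ] sz 61.0 40.0 yaw -17.0| z 51.0 [ 342.2 -451. ] sz 55.0 36.0 yaw -17.0
gold [ 99. 253.] [35. 20.] 55.8 | z 6.0 [204.9  73.5] sz 40.0 64.0 yaw 37.8| z 51.0 [235.1  50. ] sz 36.0 57.0 yaw 37.8
gold [344.  77.] [23. 92.] 26.6 | z 6.0 [ 584.6 -273.4] sz 128.0 34.0 yaw -12.6| z 51.0 [ 575.8 -261.2] sz 115.0 31.0 yaw -12.6
gold [195.  41.] [83. 43.] 88.4 | z 6.0 [585.3 -42.2] sz 62.0 112.0 yaw 11.9| z 51.0 [576.5 -53.8] sz 55.0 100.0 yaw 11.9
black [256. 314.] [139. 511.] 90.0 | z 6.0 [ 127.7 -234.2] sz 919.0 329.0 yaw -77.7| z 51.0 [ 165.9 -226.1] sz 825.0 295.0 yaw -77.7
black [436. 246.] [ 67. 152.] 87.7 | z 6.0 [ 347.8 -519. ] sz 264.0 136.0 yaw -75.2| z 51.0 [ 363.3 -481.6] sz 236.0 122.0 yaw -75.2
clock 1.45 pos [ 429.9 -170.   299.9] a -77.87 open 87.0 F [-0.3 -0.6 -0. ]
dist 443 OFFSET cm [  5.01 -43.22  -8.28] TWIST 6.53 tilt x [-7.e-04  5.e-04 -1.e+00]
```

View pics/w1.png

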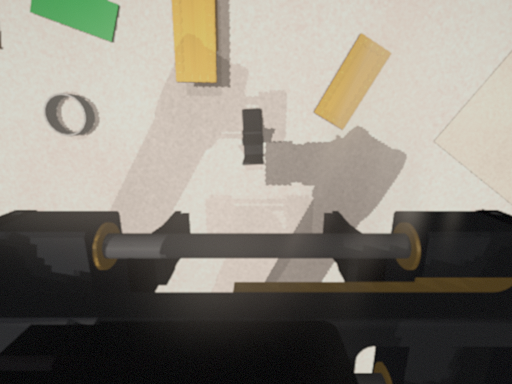

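Run:
```python
from m import *
import json
s=json.load(open('pics/w1.json'));im=cv2.imread('pics/w1.png')
hsv=cv2.cvtColor(im,cv2.COLOR_BGR2HSV)
for p in [(352,80),(195,50),(360,110),(330,110),(380,50)]:print(p,hsv[p[1],p[0]])
m=cv2.inRange(hsv,(12,90,90),(35,255,255));m[215:]=0
for c in cv2.findContours(m,0,2)[0]:
    if cv2.contourArea(c)<300: continue
    b=cv2.boxPoints(cv2.minAreaRect(c));print(b.round().tolist())
    for z in(6,51):
        P=np.array([onz('wrist',p,z,s)[:2] for p in b]);e=np.diff(P,axis=0)
        print(z,P.round(1).tolist(),P.mean(0).round(1),np.linalg.norm(e,axis=1).round(1),np.degrees(np.arctan2(e[:,1],e[:,0])).round(1))
```

```text
(352, 80) [ 20 112 202]
(195, 50) [ 21 134 211]
(360, 110) [ 20  24 215]
(330, 110) [ 20 128 210]
(380, 50) [ 19  96 202]
[[312.0, 111.0], [361.0, 33.0], [391.0, 51.0], [342.0, 130.0]]
6 [[527.7, -239.4], [650.1, -279.4], [635.9, -331.0], [510.5, -294.1]] [ 581.1 -286. ] [128.7  53.5 130.8] [ -18.1 -105.4  163.6]
51 [[524.8, -230.7], [634.6, -266.6], [621.8, -312.9], [509.3, -279.7]] [ 572.6 -272.5] [115.5  48.  117.4] [ -18.1 -105.4  163.6]
[[172.0, 0.0], [216.0, 0.0], [216.0, 82.0], [172.0, 82.0]]
6 [[633.0, -1.8], [646.4, -63.6], [537.8, -82.9], [523.4, -16.7]] [585.1 -41.3] [ 63.2 110.4  67.8] [ -77.7 -169.9  102.3]
51 [[619.2, -17.6], [631.3, -72.9], [533.8, -90.3], [520.8, -30.9]] [576.3 -52.9] [56.7 99.  60.8] [ -77.7 -169.9  102.3]
```

Request:
apply_moves(
  grip=[8.7,8.7,8.7,8.7,8.7],
  offset=[
    [5.0,-43.2,-8.3],
    [5.0,-43.2,-8.3],
    [5.0,-43.2,-8.3],
    [5.0,-43.2,-8.3],
    [5.0,-43.2,-8.3],
  ],
  twist=[6.5,6.5,6.5,6.5,6.5],
)

```text
clock: 2.08
tool_pos: [423.1, 140.3, 264.5]
orientation: [-0.706, -0.033, 0.706, -0.034]
ft_force: [1.5, -0.1, -0.1]
opening: 86.8
```

```bash
python3 -c "
from h import *
plan(440,270,250,-84.4)"
```

```text
clock 2.08 pos [423.1 140.3 264.5] a -84.55 open 86.8 F [ 1.5 -0.1 -0.1]
dist 132 OFFSET cm [  1.45 -12.75  -2.92] TWIST -0.15 tilt x [-1.e-04 -4.e-04 -1.e+00]
```

Request:
apply_moves(
  grip=[8.7,8.7,8.7,8.7],
  offset=[
    [1.45,-12.75,-2.92],
    [1.45,-12.75,-2.92],
    [1.45,-12.75,-2.92],
    [1.45,-12.75,-2.92],
  ],
  twist=[0,0,0,0],
)

```text
clock: 2.58
tool_pos: [440.4, 268.8, 249.3]
orientation: [-0.706, -0.033, 0.707, -0.034]
ft_force: [0.1, -0.5, -0.8]
opening: 86.7
```

```bash
python3 look.py w2 5 ; python3 -c "
from h import *
plan(572,277.4,70,-84.4)"
```

```text
gold [384. 372.] [26. 13.] 40.2 | z 5.0 [78.9 -3.7] sz 27.0 56.0 yaw 52.2
gold [408. 284.] [ 15. 205.] 90.0 | z 5.0 [265.4  -4.4] sz 339.0 29.0 yaw -84.6
gold [101. 260.] [24. 17.] 33.7 | z 5.0 [262.9 503.6] sz 31.0 37.0 yaw 55.8
gold [413. 251.] [21. 40.] 26.6 | z 5.0 [326.4   3.2] sz 66.0 37.0 yaw -12.1
gold [502.  75.] [108.  19.] 90.0 | z 5.0 [593.4 -53.5] sz 25.0 141.0 yaw 19.1
gold [38. 42.] [84. 75.] 90.0 | z 5.0 [576.4 569.5] sz 95.0 102.0 yaw -4.4
brown [  6. 185.] [34. 11.] 90.0 | z 5.0 [376.3 639. ] sz 16.0 54.0 yaw -7.7
brown [259.  68.] [95. 38.] 90.0 | z 5.0 [572.4 276. ] sz 49.0 119.0 yaw 6.6
brown [16. 20.] [40. 32.] 90.0 | z 5.0 [601.3 594.1] sz 41.0 47.0 yaw -6.6
black [256. 312.] [142. 511.] 90.0 | z 5.0 [176.6 242.7] sz 812.0 298.0 yaw -84.6
black [437. 246.] [ 68. 148.] 88.9 | z 5.0 [337.5 -33.9] sz 228.0 123.0 yaw -83.4
clock 2.62 pos [440.6 268.1 249.6] a -84.67 open 87.0 F [ 0.7 -0.9  0.2]
dist 223 OFFSET cm [ 17.96   0.26 -13.18] TWIST -0.27 tilt x [-5.0e-04 -1.7e-03 -1.0e+00]
```

View pics/w2.png

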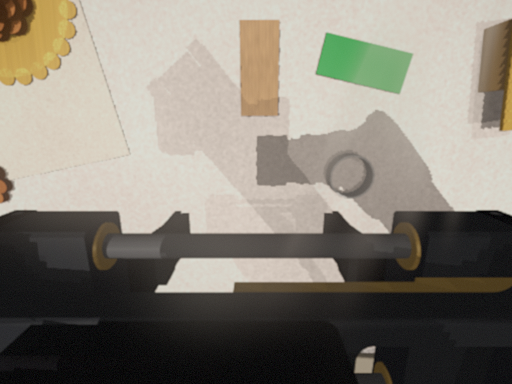

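Request:
apply_moves(
  grip=[8.0,8.0,8.0,8.0,8.0],
  offset=[
    [17.9,0.2,-13.2],
    [17.9,0.2,-13.2],
    [17.9,0.2,-13.2],
    [17.9,0.2,-13.2],
    [17.9,0.2,-13.2],
  ],
  twist=[-0.2,-0.2,-0.2,-0.2,-0.2],
)

```text
clock: 3.25
tool_pos: [573.0, 274.2, 68.6]
orientation: [-0.705, -0.031, 0.707, -0.034]
ft_force: [-0.3, -0.8, 1.4]
opening: 79.9
```

```bash
python3 -c "
from h import *
plan(572.3,276.7,21,-84.4)"
```

```text
clock 3.25 pos [573.  274.2  68.6] a -84.71 open 79.9 F [-0.3 -0.8  1.4]
dist 48 OFFSET cm [ 4.76 -0.28  0.03] TWIST -0.31 tilt x [-0.003  -0.0046 -1.    ]
```

Request:
apply_moves(
  grip=[8.0,8.0,8.0,8.0],
  offset=[
    [2.5,-0.28,0],
    [4.2,-0.28,0],
    [4.7,-0.28,0],
    [4.7,-0.28,0],
  ],
  twist=[-0.3,-0.3,-0.3,-0.3],
)

```text
clock: 3.75
tool_pos: [572.5, 276.8, 21.9]
orientation: [-0.705, -0.033, 0.707, -0.036]
ft_force: [-0.4, -0.3, -0.1]
opening: 80.4
```

```bash
python3 -c "
from h import *
plan(572.3,276.7,20.5,-84.4)
shot('wrist','w3')"
```

```text
clock 3.75 pos [572.5 276.8  21.9] a -84.4 open 80.4 F [-0.4 -0.3 -0.1]
dist 1 OFFSET cm [0.14 0.   0.02] TWIST -0.0 tilt x [-0.0029 -0.0046 -1.    ]
```

View pics/w3.png

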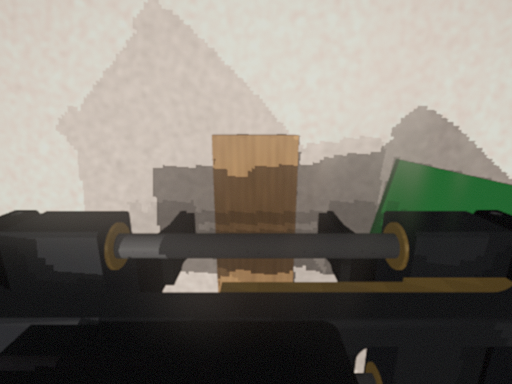

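The fingers straddle the sheet, which is centred and square at columns 213–298. I'll lower 1 mm and close.

Request:
apply_moves(
  grip=[8.0,4.8,4.8,4.8,4.8],
  offset=[
    [0.12,0,0],
    [0.12,0,0],
    [0.12,0,0],
    [0.12,0,0],
    [0.12,0,0],
  ],
  twist=[0,0,0,0,0],
  newtons=20,
)

```text
clock: 4.42
tool_pos: [572.7, 277.0, 21.1]
orientation: [-0.705, -0.033, 0.707, -0.036]
ft_force: [-0.4, -0.5, 0.6]
opening: 51.5
```

```bash
python3 -c "
from h import *
plan(572.3,276.7,140,-84.4)"
```

```text
clock 4.42 pos [572.7 277.   21.1] a -84.4 open 51.5 F [-0.4 -0.5  0.6]
dist 119 OFFSET cm [-11.89   0.08   0.08] TWIST 0.0 tilt x [-0.0023 -0.0042 -1.    ]
```

Request:
apply_moves(
  grip=[4.8,4.8,4.8,4.8],
  offset=[
    [-2,0,0],
    [-6,0,0],
    [-12,0,0],
    [-12,0,0],
  ],
  twist=[0,0,0,0],
)

```text
clock: 4.92
tool_pos: [574.9, 279.7, 147.6]
orientation: [0.708, 0.035, -0.704, 0.035]
ft_force: [-0.4, 0.5, -1.1]
opening: 51.3
```

```bash
python3 -c "
from h import *
plan(500,-20,180,-78.2)"
```

```text
clock 4.92 pos [574.9 279.7 147.6] a -84.38 open 51.3 F [-0.4  0.5 -1.1]
dist 311 OFFSET cm [-3.27 29.09 10.37] TWIST -6.18 tilt x [ 5.6e-03 -2.0e-04 -1.0e+00]
```

```bash
python3 -c "
from h import *
plan(591.5,-47.5,110,-78.2)"
```

```text
clock 4.92 pos [574.9 279.7 147.6] a -84.38 open 51.3 F [-0.4  0.5 -1.1]
dist 330 OFFSET cm [ 3.78 32.72  1.58] TWIST -6.18 tilt x [ 5.6e-03 -2.0e-04 -1.0e+00]
```

Request:
apply_moves(
  grip=[4.8,4.8,4.8,4.8,4.8],
  offset=[
    [0,5,0.2],
    [0,11,0.5],
    [1,17,0.8],
    [1.8,23,1.2],
    [2.2,29,1.4],
  ],
  twist=[-1,-2,-4,-6,-6.2],
)

```text
clock: 5.55
tool_pos: [589.0, -12.4, 125.7]
orientation: [0.705, 0.073, -0.701, 0.073]
ft_force: [0.8, -0.3, -1.0]
opening: 51.4
```

```bash
python3 -c "
from h import *
plan(591.5,-47.5,95,-78.2)"
```

```text
clock 5.55 pos [589.  -12.4 125.7] a -78.14 open 51.4 F [ 0.8 -0.3 -1. ]
dist 47 OFFSET cm [3.07 3.48 0.49] TWIST 0.06 tilt x [ 5.3e-03 -5.0e-04 -1.0e+00]
```

Request:
apply_moves(
  grip=[4.8,4.8,4.8,4.8],
  offset=[
    [1,3.48,0.49],
    [3.0,3.48,0.49],
    [3.0,3.48,0.49],
    [3.0,3.48,0.49],
  ],
  twist=[0,0,0,0],
)

```text
clock: 6.05
tool_pos: [591.6, -45.5, 96.3]
orientation: [0.705, 0.074, -0.701, 0.074]
ft_force: [0.7, -0.1, 0.3]
opening: 51.4
```

```bash
python3 -c "
from h import *
plan(591.5,-47.5,72.5,-78.2)
a=shot('scene','s1');b=shot('wrist','w4');c=shot('top','t1')
cv2.imwrite('pics/m1.png',np.hstack([cv2.resize(a[160:280,180:340],None,fx=2.4,fy=2.4,interpolation=2)[:288],cv2.resize(b,(384,288))]))
"
```

```text
clock 6.05 pos [591.6 -45.5  96.3] a -77.99 open 51.4 F [ 0.7 -0.1  0.3]
dist 24 OFFSET cm [2.38 0.19 0.07] TWIST 0.21 tilt x [ 5.7e-03  2.0e-04 -1.0e+00]
```

View pics/m1.png

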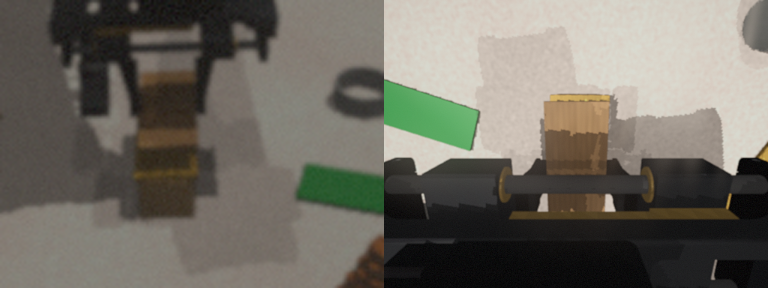

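Run:
```python
from m import *
im=cv2.imread('pics/w4.png')
cv2.imwrite('pics/w4c.png',cv2.resize(im[110:220,190:330],None,fx=5,fy=5,interpolation=2))
```

```text
(no output)
```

View pics/w4c.png

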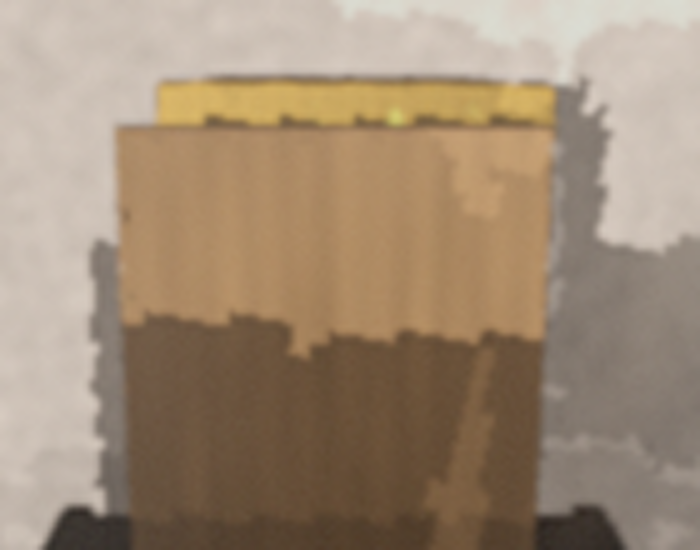

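Run:
```python
from m import *
s=dict(status.observe())
for nm,z,pts,h in(('gold',51,[(221.4,126.2),(301,126.2)],65),('sheet',s['tool_pos'][2]-16.1,[(213.2,135.3),(301.4,135.3)],60)):
    P=np.array([onz('wrist',p,z,s)[:2] for p in pts]);d=P[0]-P[1]
    an=np.degrees(np.arctan2(d[1],d[0]))-90;u=np.array([np.cos(np.radians(11.8)),np.sin(np.radians(11.8))])
    print(nm,P.round(1).tolist(),np.linalg.norm(d).round(1),'yaw',an.round(2),'centre',(P.mean(0)-h*u).round(1))
im=cv2.imread('pics/t1.png');rects(im,'top',[51,80])
plan(591.5,-47.5,72.5,-78.2)
```

```text
gold [[649.8, -10.7], [661.2, -64.8]] 55.3 yaw 11.95 centre [591.9 -51.1]
sheet [[645.1, -10.4], [655.9, -61.4]] 52.2 yaw 11.94 centre [591.7 -48.2]
gold [371. 207.] [23. 52.] 13.0 | z 51 [ 572.9 -271. ] sz 125.0 53.0 yaw -16.6| z 80 [ 568.3 -262.9] sz 121.0 52.0 yaw -16.6
gold [ 22. 200.] [79. 44.] 90.0 | z 51 [610.  549.4] sz 105.0 190.0 yaw 3.9| z 80 [604.3 533.8] sz 102.0 184.0 yaw 3.9
gold [476. 120.] [73. 70.] 90.0 | z 51 [ 781.5 -543.2] sz 174.0 189.0 yaw -7.7| z 80 [ 770.8 -527.4] sz 169.0 184.0 yaw -7.7
brown [189. 136.] [26. 35.] 9.5 | z 51 [755.5 158.3] sz 87.0 65.0 yaw -8.4| z 80 [745.5 154. ] sz 85.0 63.0 yaw -8.4
brown [483. 118.] [36. 56.] 90.0 | z 51 [ 786.3 -561. ] sz 138.0 94.0 yaw 88.7| z 80 [ 775.5 -544.6] sz 134.0 91.0 yaw 88.7
black [503. 300.] [67. 29.] 56.7 | z 51 [ 354.3 -551.5] sz 69.0 142.0 yaw 27.9| z 80 [ 355.9 -535.4] sz 67.0 138.0 yaw 27.9
black [249. 187.] [59. 28.] 71.6 | z 51 [627.4  14.6] sz 68.0 144.0 yaw 16.5| z 80 [621.2  14.4] sz 66.0 140.0 yaw 16.5
black [73. 45.] [ 11. 145.] 89.2 | z 51 [1002.9  450.6] sz 366.0 31.0 yaw 89.7| z 80 [985.9 437.9] sz 356.0 30.0 yaw 89.7
black [227.  42.] [ 11. 160.] 88.8 | z 51 [1002.8   62.6] sz 406.0 31.0 yaw -89.9| z 80 [985.8  61. ] sz 395.0 30.0 yaw -89.9
black [382.  39.] [10. 56.] 90.0 | z 51 [1002.7 -330.3] sz 143.0 28.0 yaw 88.8| z 80 [ 985.7 -320.6] sz 139.0 27.0 yaw 88.8
black [333.  40.] [11. 48.] 90.0 | z 51 [1004.  -205.8] sz 122.0 31.0 yaw 88.8| z 80 [ 986.9 -199.6] sz 119.0 30.0 yaw 88.8
black [461.  37.] [11. 36.] 88.0 | z 51 [1003.3 -531.6] sz 92.0 30.0 yaw -89.1| z 80 [ 986.3 -516.1] sz 89.0 29.0 yaw -89.1
clock 6.2 pos [591.9 -46.3  96.5] a -78.05 open 51.4 F [-0.9  0.2 -0.5]
dist 24 OFFSET cm [2.4  0.1  0.08] TWIST 0.15 tilt x [ 6.3e-03 -4.0e-04 -1.0e+00]
```

```bash
python3 -c "
from h import *
plan(592,-48.5,73,-78.05)"
```

```text
clock 6.2 pos [591.9 -46.3  96.5] a -78.05 open 51.4 F [-0.9  0.2 -0.5]
dist 24 OFFSET cm [2.35 0.21 0.05] TWIST 0.0 tilt x [ 6.3e-03 -4.0e-04 -1.0e+00]
```

Request:
apply_moves(
  grip=[4.8,4.8,4.8,4.8],
  offset=[
    [0.8,0.22,0.05],
    [1.7,0.22,0.05],
    [2.3,0.22,0.05],
    [2.35,0.22,0.05],
  ],
  twist=[0,0,0,0],
)

```text
clock: 6.7
tool_pos: [591.8, -48.5, 72.5]
orientation: [0.705, 0.073, -0.701, 0.074]
ft_force: [0.1, -0.1, -1.2]
opening: 51.2
```

```bash
python3 -c "
from h import *
plan(592,-48.5,72,-78.05)"
```

```text
clock 6.7 pos [591.8 -48.5  72.5] a -78.05 open 51.2 F [ 0.1 -0.1 -1.2]
dist 1 OFFSET cm [ 0.05  0.   -0.02] TWIST 0.0 tilt x [ 5.6e-03 -2.0e-04 -1.0e+00]
```

Request:
apply_moves(
  grip=[4.8,4.8,5.6,6.5,6.5],
  offset=[
    [0.08,0,0],
    [0.08,0,0],
    [0.08,0,0],
    [0.08,0,0],
    [0.08,0,0],
  ],
  twist=[0,0,0,0,0],
)

```text
clock: 7.32
tool_pos: [591.8, -48.6, 71.6]
orientation: [0.705, 0.073, -0.701, 0.074]
ft_force: [0.1, -0.4, -0.3]
opening: 63.5
```

Request:
apply_moves(
  grip=[7,8,8.7,8.7],
  offset=[
    [-2,0,0],
    [-6,0,2],
    [-12,0,6],
    [-16,0,10],
  ],
  twist=[0,0,0,0],
)

```text
clock: 7.82
tool_pos: [495.2, -68.2, 231.1]
orientation: [0.706, 0.074, -0.701, 0.074]
ft_force: [-0.2, -2.2, 3.1]
opening: 85.5
```

```bash
cat > stack.py <<'E'
import sys
from m import *
f=sys.argv[1];s=status.observe();im=shot('wrist',f)
cv2.imwrite('pics/'+f+'c.png',cv2.resize(im[0:215,90:420],None,fx=2.4,fy=2.4,interpolation=2))
import json
json.dump({k:np.array(v).tolist() for k,v in s.items()},open('pics/'+f+'.json','w'))
plan(580.5,-284.5,100,-107.7)
E
python3 stack.py w5
```

```text
clock 7.88 pos [493.2 -69.6 236.5] a -78.07 open 86.2 F [1.7 2.1 3.2]
dist 269 OFFSET cm [13.88 22.71 -3.97] TWIST 29.63 tilt x [ 0.0106 -0.0066 -0.9999]
```

View pics/w5c.png

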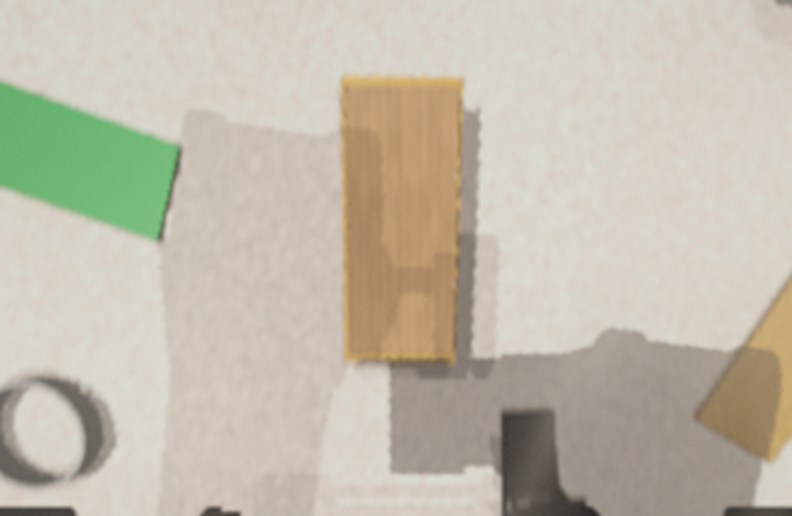

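Request:
apply_moves(
  grip=[8,8,8,8,8],
  offset=[
    [1,5,-1],
    [3,10,-2],
    [5,16,-3],
    [8,22,-4],
    [12,22.7,-4],
  ],
  twist=[8,16,24,29.3,29.3],
)

```text
clock: 8.5
tool_pos: [581.7, -288.7, 119.5]
orientation: [0.704, -0.111, -0.694, -0.107]
ft_force: [0.5, -0.3, -0.2]
opening: 80.2
```

```bash
python3 look.py w6 6 | grep gold; python3 -c "
from h import *
plan(580.5,-284.5,50,-107.4)"
```

```text
gold [375. 373.] [25. 11.] 45.0 | z 6.0 [ 323.  -357.2] sz 14.0 36.0 yaw 24.8
gold [408. 284.] [ 15. 205.] 90.0 | z 6.0 [ 429.6 -417.4] sz 224.0 19.0 yaw 72.1
gold [110. 254.] [33. 19.] 55.2 | z 6.0 [ 563.3 -121.7] sz 21.0 35.0 yaw 9.4
gold [397. 246.] [47. 22.] 86.3 | z 6.0 [ 478.6 -413.6] sz 23.0 55.0 yaw -6.7
gold [252. 180.] [105.  55.] 90.0 | z 6.0 [ 590.9 -289.2] sz 52.0 107.0 yaw -16.5
clock 8.55 pos [ 578.5 -287.6  112.6] a -107.61 open 79.8 F [-3.  -0.8 -5.9]
dist 63 OFFSET cm [ 6.26 -0.37 -0.05] TWIST -0.21 tilt x [ 0.0056 -0.0048 -1.    ]
```

View pics/w6.png

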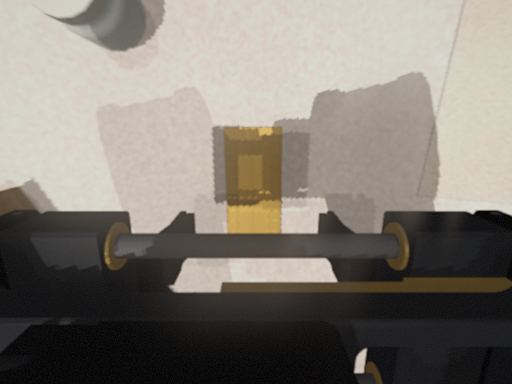

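Request:
apply_moves(
  grip=[8,8,8,8],
  offset=[
    [3,-0.35,0],
    [6.2,-0.37,0],
    [6.2,-0.37,0],
    [6.2,-0.37,0],
  ],
  twist=[-0.2,-0.2,-0.2,-0.2],
)

```text
clock: 9.05
tool_pos: [581.0, -284.1, 53.0]
orientation: [0.702, -0.108, -0.696, -0.105]
ft_force: [0.2, -0.0, 0.6]
opening: 80.0
```

Run:
```python
from m import *
import json
s=status.observe();im=shot('wrist','w7')
cv2.imwrite('pics/w7c.png',cv2.resize(im[60:240,160:350],None,fx=4,fy=3.3,interpolation=2))
json.dump({k:np.array(v).tolist() for k,v in s.items()},open('pics/w7.json','w'))
plan(580.5,-284.5,21,-107.4)
```

```text
clock 9.1 pos [ 581.1 -284.4   53.1] a -107.4 open 79.8 F [ 0.7 -0.   0.1]
dist 32 OFFSET cm [3.21 0.02 0.09] TWIST -0.0 tilt x [ 0.0082 -0.0059 -0.9999]
```

View pics/w7c.png

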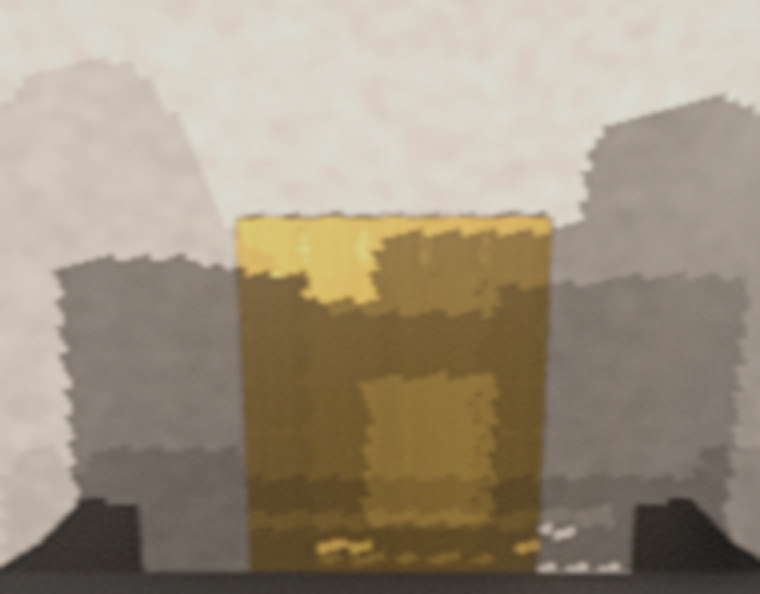

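Run:
```python
from m import *
import json
s=json.load(open('pics/w7.json'))
P=np.array([onz('wrist',p,6,s)[:2] for p in [(219.5,125.5),(297.8,125.5)]]);d=P[0]-P[1]
a=np.degrees(np.arctan2(d[1],d[0]))-90;u=np.array([np.cos(np.radians(a)),np.sin(np.radians(a))])
print(np.linalg.norm(d),a,P.mean(0)-65*u)
```

```text
54.81957886585522 -17.4009797315355 [ 580.34856815 -286.66491097]
```

Request:
apply_moves(
  grip=[8,8,8,8],
  offset=[
    [1.5,0,0.07],
    [2.8,0,0.07],
    [3.2,0,0.07],
    [3.2,0,0.07],
  ],
  twist=[0,0,0,0],
)

```text
clock: 9.6
tool_pos: [580.6, -284.2, 20.6]
orientation: [0.702, -0.108, -0.696, -0.105]
ft_force: [0.2, 0.5, 0.4]
opening: 79.7
```

Request:
apply_moves(
  grip=[5.2,5.2,5.2,5.2,5.2],
  offset=[
    [0,0,0],
    [0,0,0],
    [0,0,0],
    [0,0,0],
    [0,0,0],
  ],
  twist=[0,0,0,0,0],
)

```text
clock: 10.22
tool_pos: [580.6, -284.3, 20.8]
orientation: [0.702, -0.109, -0.696, -0.105]
ft_force: [-0.8, -0.7, 1.5]
opening: 55.6
```

```bash
python3 -c "
from h import *
plan(580.5,-284.5,150,-107.4)"
```

```text
clock 10.22 pos [ 580.6 -284.3   20.8] a -107.4 open 55.6 F [-0.8 -0.7  1.5]
dist 129 OFFSET cm [-12.92   0.06  -0.11] TWIST -0.0 tilt x [ 0.0077 -0.0056 -1.    ]
```

Request:
apply_moves(
  grip=[5.2,5.2,5.2,5.2,5.2],
  offset=[
    [-2,0,0],
    [-6,0,0],
    [-10,0,0],
    [-12,0,0],
    [-12,0,0],
  ],
  twist=[0,0,0,0,0],
)

```text
clock: 10.85
tool_pos: [580.3, -283.9, 142.3]
orientation: [0.703, -0.109, -0.695, -0.105]
ft_force: [0.1, -0.4, -1.2]
opening: 55.0
```

```bash
python3 -c "
from h import *
plan(592,-48.5,110,-78.05)"
```

```text
clock 10.85 pos [ 580.3 -283.9  142.3] a -107.41 open 55.0 F [ 0.1 -0.4 -1.2]
dist 238 OFFSET cm [  3.07 -22.82   5.96] TWIST -29.36 tilt x [ 0.0099 -0.007  -0.9999]
```

Request:
apply_moves(
  grip=[5.2,5.2,5.2,5.2,5.2],
  offset=[
    [0,-5,1],
    [0.5,-11,2.5],
    [1,-17,4.5],
    [1.8,-22,5.8],
    [2.0,-22.8,5.96],
  ],
  twist=[-6,-14,-22,-28,-29.4],
)

```text
clock: 11.48
tool_pos: [590.5, -43.5, 118.9]
orientation: [0.705, 0.075, -0.701, 0.079]
ft_force: [0.1, -1.4, -0.6]
opening: 55.5
```

```bash
python3 -c "
from h import *
plan(592,-48.5,102,-78.05)"
```

```text
clock 11.47 pos [590.5 -43.5 118.9] a -77.52 open 55.5 F [ 0.1 -1.4 -0.6]
dist 18 OFFSET cm [ 1.69  0.51 -0.03] TWIST 0.53 tilt x [ 0.0072 -0.0047 -1.    ]
```

Request:
apply_moves(
  grip=[5.2,5.2,5.2,5.2],
  offset=[
    [0.8,0.5,0],
    [1.7,0.5,0],
    [1.7,0.5,0],
    [1.7,0.5,0],
  ],
  twist=[0.5,0.5,0.5,0.5],
)

```text
clock: 11.98
tool_pos: [591.7, -49.3, 101.9]
orientation: [0.706, 0.071, -0.701, 0.075]
ft_force: [0.4, 0.0, -1.2]
opening: 55.4
```

Run:
```python
from m import *
import json
s=status.observe();im=shot('wrist','w8');t=shot('top','t8');sc=shot('scene','s8')
cv2.imwrite('pics/w8c.png',np.hstack([cv2.resize(im[110:220,190:330],(560,440),interpolation=2)]))
cv2.imwrite('pics/s8c.png',cv2.resize(sc[150:280,190:310],None,fx=4.5,fy=4.5,interpolation=2))
json.dump({k:np.array(v).tolist() for k,v in s.items()},open('pics/w8.json','w'))
plan(592,-48.5,77,-78.05)
```

```text
clock 12.12 pos [591.9 -48.8 102.3] a -78.05 open 55.3 F [-0.1 -0.2 -1.7]
dist 25 OFFSET cm [ 2.53 -0.04 -0.  ] TWIST 0.0 tilt x [ 0.0079 -0.0048 -1.    ]
```

View pics/w8c.png

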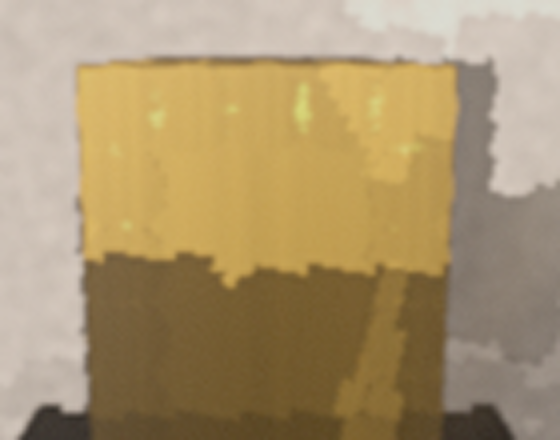

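View pics/s8c.png

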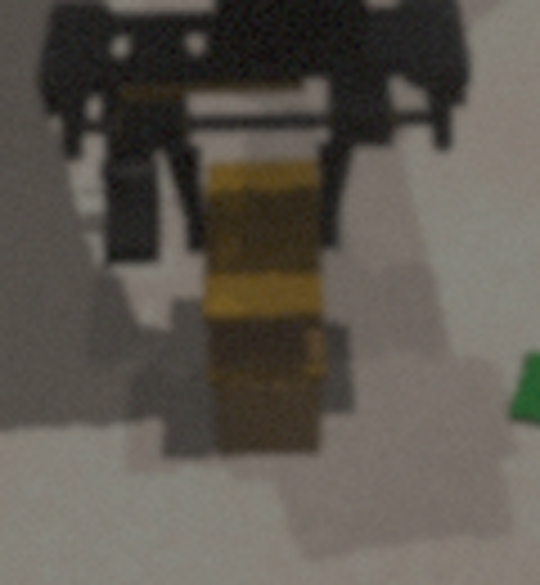

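Run:
```python
from m import *
import json
s=json.load(open('pics/w8.json'))
P=np.array([onz('wrist',p,87.6,s)[:2] for p in [(209.25,125.75),(304.25,125.75)]]);d=P[0]-P[1]
a=np.degrees(np.arctan2(d[1],d[0]))-90;u=np.array([np.cos(np.radians(a)),np.sin(np.radians(a))])
print(np.linalg.norm(d),a,P.mean(0)-65*u, s['tool_pos'])
# sheet on the stand from w5
s=json.load(open('pics/w5.json'));im=cv2.imread('pics/w5.png')
def f(c):return (90+c[0]/2.4,c[1]/2.4)
for nm,z,c in (('sheet',56,[(343,87),(461,87),(454,358),(347,358)]),('gold',51,[(342,78),(463,78),(455,363),(346,363)])):
    P=np.array([onz('wrist',f(p),z,s)[:2] for p in c]);e=np.diff(P,axis=0)
    print(nm,P.mean(0).round(1),np.linalg.norm(e,axis=1).round(1),np.degrees(np.arctan2(e[:,1],e[:,0])).round(1))
```

```text
55.08927573159264 11.88668272227578 [592.07605582 -50.88993267] [591.7254497755916, -49.27904122727394, 101.93174235820035]
sheet [588.8 -51. ] [ 53.2 121.6  53.2] [ -77.9 -168.2  102. ]
gold [589.8 -51. ] [ 55.2 129.7  55.2] [ -77.9 -168.4  102. ]
```

Request:
apply_moves(
  grip=[5.2,5.2,5.2,5.2,5.2],
  offset=[
    [1,0,0],
    [2.0,0,0],
    [2.5,0,0],
    [2.5,0,0],
    [2.5,0,0],
  ],
  twist=[0,0,0,0,0],
)

```text
clock: 12.75
tool_pos: [592.0, -48.8, 77.1]
orientation: [0.706, 0.072, -0.701, 0.076]
ft_force: [-1.4, 0.2, -0.6]
opening: 55.7
```

```bash
python3 -c "
from h import *
plan(592,-48.5,76.7,-78.05)"
```

```text
clock 12.75 pos [592.  -48.8  77.1] a -78.04 open 55.7 F [-1.4  0.2 -0.6]
dist 1 OFFSET cm [ 0.04 -0.03 -0.  ] TWIST 0.01 tilt x [ 0.0077 -0.0047 -1.    ]
```

Request:
apply_moves(
  grip=[5.2,5.2,5.9,6.6,6.8],
  offset=[
    [0.07,0,0],
    [0.07,0,0],
    [0.07,0,0],
    [0.07,0,0],
    [0.07,0,0],
  ],
  twist=[0,0,0,0,0],
)

```text
clock: 13.38
tool_pos: [592.1, -48.8, 76.4]
orientation: [0.706, 0.072, -0.701, 0.076]
ft_force: [-0.7, 0.1, -0.7]
opening: 66.4
```

Request:
apply_moves(
  grip=[7,7.5,8.5,8.7,8.7],
  offset=[
    [-2,0,0],
    [-6,0,2],
    [-12,2,7],
    [-16,5,13],
    [-16,7,18],
  ],
  twist=[0,0,0,0,0],
)

```text
clock: 14.0
tool_pos: [446.1, -142.2, 233.8]
orientation: [0.707, 0.072, -0.7, 0.077]
ft_force: [-0.6, -1.5, 1.3]
opening: 86.3
```

```bash
python3 -c "
from h import *
plan(420,-130,230,-78.05)"
```

```text
clock 14.0 pos [ 446.1 -142.2  233.8] a -77.92 open 86.3 F [-0.6 -1.5  1.3]
dist 29 OFFSET cm [ 0.34 -1.74  2.3 ] TWIST 0.13 tilt x [ 0.0108 -0.0059 -0.9999]
```

Request:
apply_moves(
  grip=[8.7,8.7,8.7],
  offset=[
    [0.3,-1.7,2.3],
    [0.3,-1.7,2.3],
    [0.3,-1.7,2.3],
  ],
  twist=[0,0,0],
)

```text
clock: 14.38
tool_pos: [420.7, -130.3, 231.2]
orientation: [0.707, 0.072, -0.699, 0.078]
ft_force: [-0.1, 0.4, 0.0]
opening: 86.9
```

```bash
python3 stack.py w9; python3 -c "
from h import *
im=shot('top','t9');cv2.imwrite('pics/t9c.png',cv2.resize(im[160:290,230:400],None,fx=4.5,fy=4.5,interpolation=2))"
```

```text
clock 14.43 pos [ 420.9 -130.1  230.9] a -77.85 open 87.1 F [-0.4 -0.4  0. ]
dist 258 OFFSET cm [ 13.37  18.35 -12.22] TWIST 29.85 tilt x [ 0.0115 -0.006  -0.9999]
```

View pics/w9c.png

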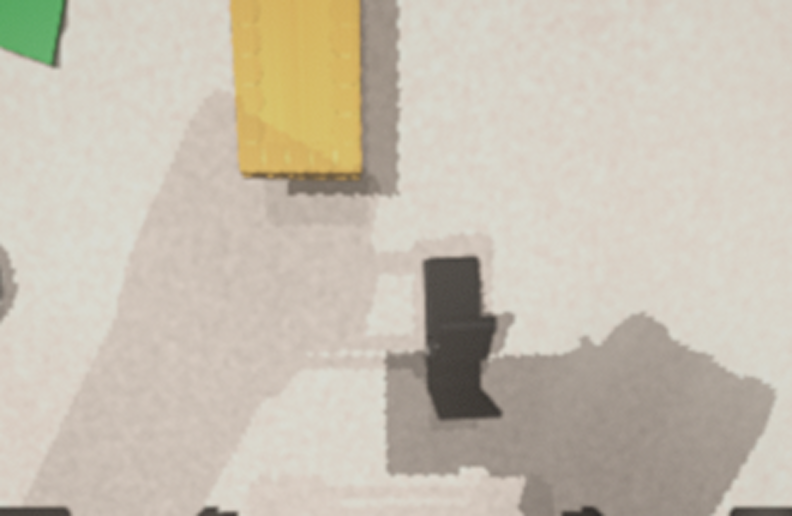

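View pics/t9c.png

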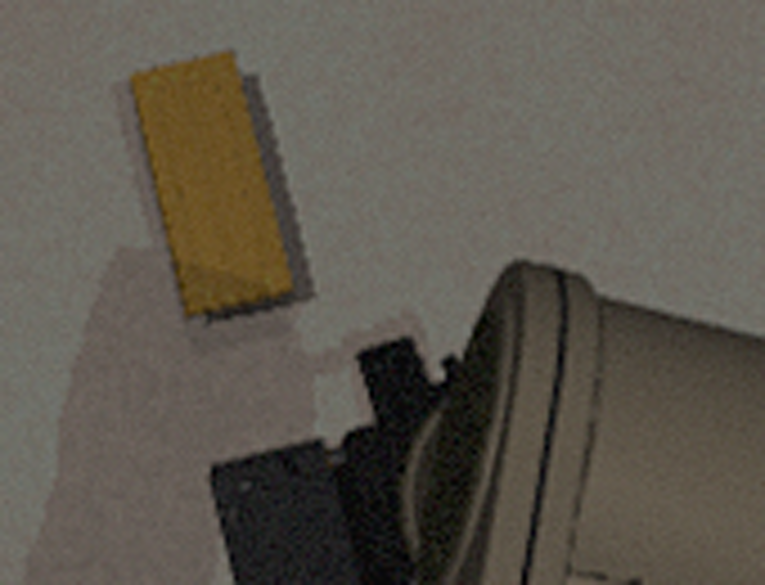

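Run:
```python
from m import *
import json
s=json.load(open('pics/w9.json'));im=cv2.imread('pics/w9.png')
c=im[95:190,245:315].astype(float)
c=np.clip((c-10)*2.6,0,255).astype(np.uint8)
cv2.imwrite('pics/w9d.png',cv2.resize(c,None,fx=6,fy=6,interpolation=2))
def f(c):return (90+c[0]/2.4,c[1]/2.4)
for nm,z,c in (('lip',4,[(424,260),(478,257)]),('rear',84,[(438,418),(500,414)]),('bar?',82,[(443,326),(497,317)])):
    P=np.array([onz('wrist',f(p),z,s)[:2] for p in c]);e=np.diff(P,axis=0)
    print(nm,P.round(1).tolist(),P.mean(0).round(1),np.linalg.norm(e,axis=1).round(1),90+np.degrees(np.arctan2(e[:,1],e[:,0])).round(1))
```

```text
lip [[506.4, -130.0], [514.3, -159.1]] [ 510.3 -144.6] [30.2] [15.2]
rear [[434.8, -148.8], [442.6, -176.5]] [ 438.7 -162.6] [28.9] [15.7]
bar? [[476.2, -141.7], [485.2, -164.6]] [ 480.7 -153.2] [24.6] [21.4]
```

View pics/w9d.png

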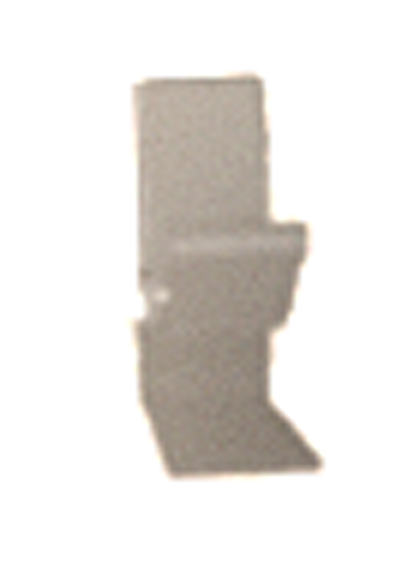

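```bash
python3 -c "
from h import *
print(status.observe()['qpos'].round(3))
plan(461,-155,190,14.7)
plan(461,-155,190,-165.3)"
```

```text
[ 1.343 -0.063 -1.085  1.898 -0.056  1.262 -1.083]
clock 14.47 pos [ 420.8 -130.   230.7] a -77.84 open 87.0 F [-0.6  0.1 -0.8]
dist 62 OFFSET cm [ 4.13  3.26 -3.36] TWIST -92.54 tilt x [ 0.0113 -0.0051 -0.9999]
clock 14.47 pos [ 420.8 -130.   230.7] a -77.84 open 87.0 F [-0.6  0.1 -0.8]
dist 62 OFFSET cm [ 4.13  3.26 -3.36] TWIST 87.46 tilt x [ 0.0113 -0.0051 -0.9999]
```

Request:
apply_moves(
  grip=[8.7,8.7,8.7,8.7,8.7],
  offset=[
    [1,0.5,-0.5],
    [2,1,-1],
    [3,2,-2],
    [4,3,-3],
    [4.1,3.3,-3.4],
  ],
  twist=[-10,-20,-30,-40,-50],
)

```text
clock: 15.1
tool_pos: [462.4, -154.7, 189.2]
orientation: [0.607, 0.365, -0.601, 0.37]
ft_force: [0.8, 1.0, -1.3]
opening: 87.3
```

```bash
python3 -c "
from h import *
print(status.observe()['qpos'].round(3))
plan(460,-155,150,14.7)"
```

```text
[ 1.282  0.202 -1.137  1.848  0.196  1.203 -0.395]
clock 15.1 pos [ 462.4 -154.7  189.2] a -27.43 open 87.3 F [ 0.8  1.  -1.3]
dist 39 OFFSET cm [ 3.92 -0.24  0.15] TWIST -42.13 tilt x [ 0.0107 -0.0014 -0.9999]
```

Request:
apply_moves(
  grip=[8.7,8.7,8.7,8.7,8.7],
  offset=[
    [1,0,0],
    [1.5,-0.2,0.1],
    [2,-0.2,0.1],
    [2,-0.2,0.1],
    [2,-0.2,0.1],
  ],
  twist=[-10,-20,-30,-40,-42],
)

```text
clock: 15.72
tool_pos: [460.9, -154.1, 168.9]
orientation: [0.435, 0.557, -0.429, 0.563]
ft_force: [-0.2, 0.2, 0.7]
opening: 86.7
```

Run:
```python
from m import *
import json
s=status.observe();im=shot('wrist','wa');sc=shot('scene','sa')
json.dump({k:np.array(v).tolist() for k,v in s.items()},open('pics/wa.json','w'))
cv2.imwrite('pics/sac.png',cv2.resize(sc[130:260,150:300],None,fx=5,fy=4.5,interpolation=2))
print(s['qpos'].round(3));plan(460,-155,150,14.7)
```

```text
[ 1.363  0.283 -1.255  1.873  0.288  1.182  0.267]
clock 15.82 pos [ 460.8 -154.3  169. ] a 14.47 open 87.3 F [-0.2  0.3  0.7]
dist 19 OFFSET cm [ 1.9  -0.11  0.04] TWIST -0.23 tilt x [ 1.090e-02  3.000e-04 -9.999e-01]
```

View pics/wa.png

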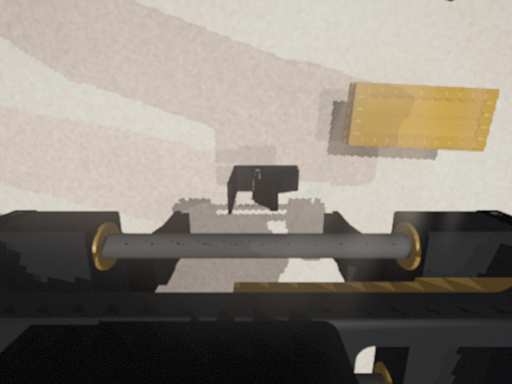

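View pics/sac.png

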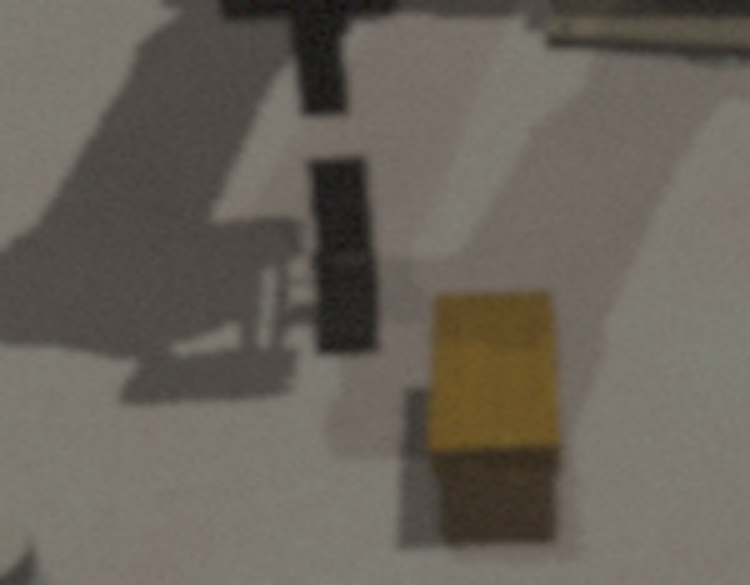

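Run:
```python
from m import *
import json
s=json.load(open('pics/wa.json'));im=cv2.imread('pics/wa.png')
c=np.clip((im[140:225,205:320].astype(float)-10)*2.2,0,255).astype(np.uint8)
cv2.imwrite('pics/wac.png',cv2.resize(c,None,fx=6,fy=6,interpolation=2))
for uv,z in(((298,166.5),4),((236,167),4),((298,191),4)):
    p=onz('wrist',uv,z,s);print(uv,p.round(1))
```

```text
(298, 166.5) [ 508.  -129.8    4. ]
(236, 167) [ 437.6 -148.7    4. ]
(298, 191) [ 516.7 -158.5    4. ]
```

View pics/wac.png

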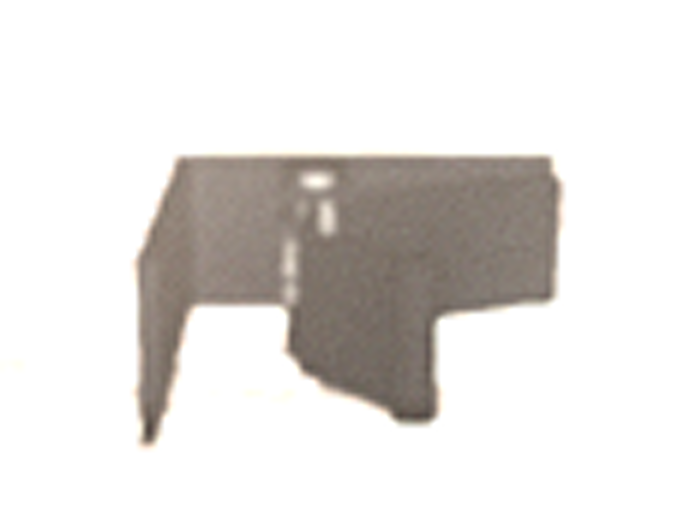

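Run:
```python
from m import *
import json
s=json.load(open('pics/wa.json'))
a=np.radians(14.6);u=np.array([np.cos(a),np.sin(a)]);v=np.array([-u[1],u[0]])
def est(uv,z,cx,cy):
    p=onz('wrist',uv,z,s)[:2]-2*u; print(uv,'origin',(p-cx*u-cy*v).round(1))
est((296.7,166.3),4,48,16);est((297.7,189.7),4,48,-16);est((235.3,166.5),4,-28,16)
est((228,183),84,-28,15);est((228.7,213.3),84,-28,-15)
plan(460,-155,120,14.6)
```

```text
(296.7, 166.3) origin [ 462.1 -158.1]
(297.7, 189.7) origin [ 463.5 -154.1]
(235.3, 166.5) origin [ 465.9 -157.3]
(228, 183) origin [ 464.4 -156.8]
(228.7, 213.3) origin [ 463.9 -155.2]
clock 15.82 pos [ 460.8 -154.3  169. ] a 14.47 open 87.3 F [-0.2  0.3  0.7]
dist 49 OFFSET cm [ 4.9  -0.14  0.04] TWIST -0.13 tilt x [ 1.090e-02  3.000e-04 -9.999e-01]
```

```bash
python3 -c "
from h import *
plan(459.7,-156.6,74,14.6)"
```

```text
clock 15.82 pos [ 460.8 -154.3  169. ] a 14.47 open 87.3 F [-0.2  0.3  0.7]
dist 95 OFFSET cm [ 9.5  -0.26  0.17] TWIST -0.13 tilt x [ 1.090e-02  3.000e-04 -9.999e-01]
```

Request:
apply_moves(
  grip=[8.7,8.7,8.7,8.7,8.7],
  offset=[
    [2,-0.26,0.17],
    [5,-0.26,0.17],
    [8,-0.26,0.17],
    [9.5,-0.26,0.17],
    [9.5,-0.26,0.17],
  ],
  twist=[-0.1,-0.1,-0.1,-0.1,-0.1],
)

```text
clock: 16.45
tool_pos: [459.2, -156.1, 73.1]
orientation: [0.435, 0.557, -0.43, 0.562]
ft_force: [0.1, -1.0, 1.4]
opening: 86.9
```

Run:
```python
from m import *
import json
plan(459.7,-156.6,74,14.6)
s=status.observe();im=shot('wrist','wb');sc=shot('scene','sb')
json.dump({k:np.array(v).tolist() for k,v in s.items()},open('pics/wb.json','w'))
c=np.clip((im[100:260,130:390].astype(float)-5)*1.8,0,255).astype(np.uint8)
cv2.imwrite('pics/wbc.png',cv2.resize(c,None,fx=3,fy=3,interpolation=2))
```

```text
clock 16.45 pos [ 459.2 -156.1   73.1] a 14.56 open 86.9 F [ 0.1 -1.   1.4]
dist 1 OFFSET cm [-0.09  0.04  0.06] TWIST -0.04 tilt x [ 0.0094  0.0015 -1.    ]
```

View pics/wbc.png

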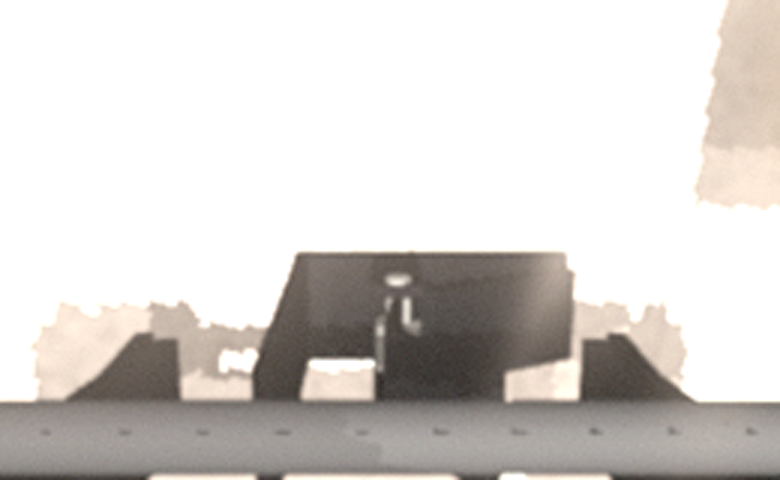

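Request:
apply_moves(
  grip=[5,3,1.4,1.4,1.4],
  offset=[
    [-0.08,0,0],
    [-0.08,0,0],
    [-0.08,0,0],
    [-0.08,0,0],
    [-0.08,0,0],
  ],
  twist=[0,0,0,0,0],
  newtons=25,
)

```text
clock: 17.18
tool_pos: [460.1, -156.6, 75.4]
orientation: [0.435, 0.556, -0.43, 0.562]
ft_force: [-2.6, -0.6, 3.0]
opening: 44.7
```

Request:
apply_moves(
  grip=[1.2,1.2,1.2,1.2,1.2],
  offset=[
    [0,0,0],
    [0,0,0],
    [0,0,0],
    [0,0,0],
    [0,0,0],
  ],
  twist=[0,0,0,0,0],
)

```text
clock: 17.8
tool_pos: [460.1, -156.5, 75.4]
orientation: [0.435, 0.556, -0.43, 0.562]
ft_force: [0.9, -0.6, -1.1]
opening: 16.2
```

Run:
```python
from m import *
import json
plan(459.7,-156.6,130,11.85)
s=status.observe();im=shot('wrist','wc');sc=shot('scene','sc')
json.dump({k:np.array(v).tolist() for k,v in s.items()},open('pics/wc.json','w'))
c=np.clip((im[100:260,130:390].astype(float)-5)*1.8,0,255).astype(np.uint8)
d=np.clip(sc[130:240,180:290].astype(float)*1.8,0,255).astype(np.uint8)
cv2.imwrite('pics/wcc.png',np.hstack([cv2.resize(c,(520,320),interpolation=2),cv2.resize(d,(280,320),interpolation=2)]))
```

```text
clock 17.8 pos [ 460.1 -156.5   75.4] a 14.56 open 16.2 F [ 0.9 -0.6 -1.1]
dist 55 OFFSET cm [-5.46  0.02  0.01] TWIST 2.71 tilt x [ 1.140e-02  1.000e-04 -9.999e-01]
```

View pics/wcc.png

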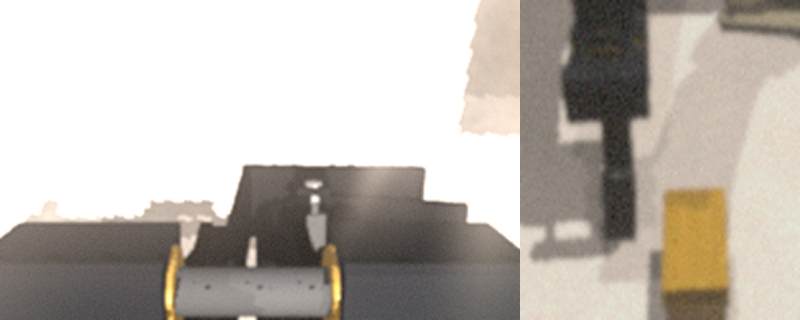

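Request:
apply_moves(
  grip=[1.2,1.2,1.2,1.2,1.2],
  offset=[
    [-1,0,0],
    [-3,0,0],
    [-5,-1,0],
    [-5.5,-2,0],
    [-5.5,-3,0],
  ],
  twist=[0,0,0.5,1.5,2.7],
)

```text
clock: 18.52
tool_pos: [430.8, -164.3, 131.8]
orientation: [0.448, 0.545, -0.443, 0.553]
ft_force: [-0.5, -0.3, -0.8]
opening: 15.9
```

```bash
python3 -c "
from h import *
plan(430,-83,115,11.9)"
```

```text
clock 18.52 pos [ 430.8 -164.3  131.8] a 11.83 open 15.9 F [-0.5 -0.3 -0.8]
dist 83 OFFSET cm [ 1.67  1.57 -7.98] TWIST -0.07 tilt x [ 0.0128 -0.0014 -0.9999]
```

Request:
apply_moves(
  grip=[1.2,1.2,1.2,1.2,1.2],
  offset=[
    [0,0.5,-3],
    [0.8,1,-6],
    [1.6,1.5,-8],
    [1.6,1.5,-8],
    [1.6,1.5,-8],
  ],
  twist=[0,0,0,0,0],
)

```text
clock: 19.15
tool_pos: [429.7, -83.6, 116.4]
orientation: [0.448, 0.545, -0.443, 0.553]
ft_force: [-0.4, -0.9, -0.4]
opening: 15.9
```

Run:
```python
from m import *
import json
plan(430,-83,108,11.9)
s=status.observe();im=shot('wrist','wd');sc=shot('scene','sd');tp=shot('top','td')
json.dump({k:np.array(v).tolist() for k,v in s.items()},open('pics/wd.json','w'))
c=np.clip(im.astype(float)*1.0,0,255).astype(np.uint8)
d=np.clip(sc[130:260,180:310].astype(float)*2,0,255).astype(np.uint8)
e=np.clip(tp[170:290,220:340].astype(float)*2,0,255).astype(np.uint8)
cv2.imwrite('pics/wdc.png',cv2.resize(c,None,fx=1.5,fy=1.5,interpolation=2))
cv2.imwrite('pics/sdc.png',np.hstack([cv2.resize(d,(400,400),interpolation=2),cv2.resize(e,(400,400),interpolation=2)]))
```

```text
clock 19.15 pos [429.7 -83.6 116.4] a 11.81 open 15.9 F [-0.4 -0.9 -0.4]
dist 8 OFFSET cm [ 0.84  0.03 -0.06] TWIST -0.09 tilt x [ 0.0134 -0.0021 -0.9999]
```

View pics/wdc.png

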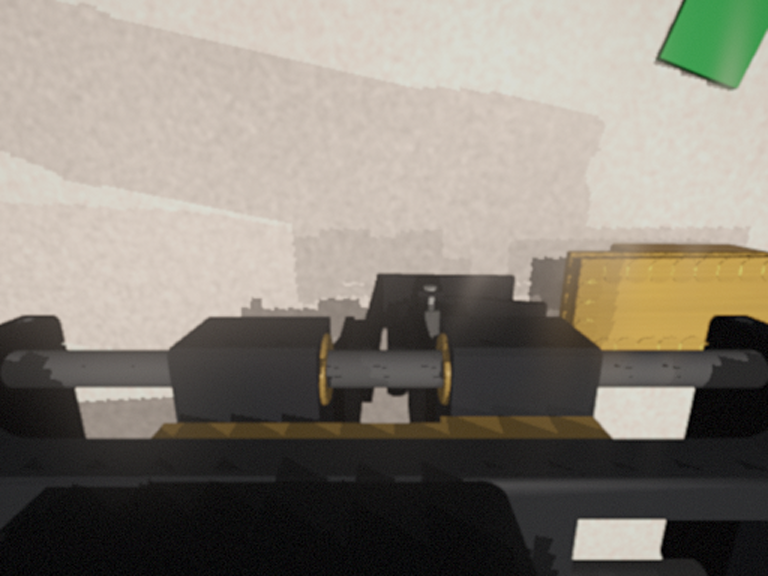

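View pics/sdc.png

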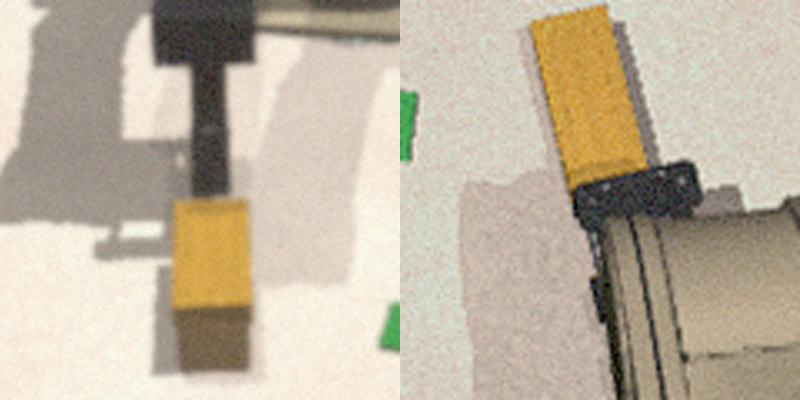

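Run:
```python
from m import *
import json
s=json.load(open('pics/wd.json'));im=cv2.imread('pics/wd.png')
c=np.clip((im[150:240,235:415].astype(float)-5)*1.6,0,255).astype(np.uint8)
cv2.imwrite('pics/wde.png',cv2.resize(c,None,fx=4.4,fy=4.4,interpolation=2))
a=np.radians(11.85);u=np.array([np.cos(a),np.sin(a)]);v=np.array([-u[1],u[0]])
T=np.array(s['tool_pos'])
for nm,uv,z in(('lower lip +y',(342,183.3),T[2]-75.4+8),('low jaw rear +y',(254,183.3),T[2]-75.4+4),('upper lip +y',(363.3,201.3),T[2]-75.4+43),('board corner +y',(378.7,168.7),62)):
    p=onz('wrist',uv,z,s)[:2]-2*u;d=p-T[:2];print(nm,p.round(1),'rel TCP along',round(d@u,1),'lat',round(d@v,1))
```

```text
lower lip +y [495.  -54.4] rel TCP along 69.9 lat 15.1
low jaw rear +y [424.6 -70. ] rel TCP along -2.2 lat 14.4
upper lip +y [499.6 -57.7] rel TCP along 73.7 lat 11.0
board corner +y [514.  -35.5] rel TCP along 92.5 lat 29.7
```

View pics/wde.png

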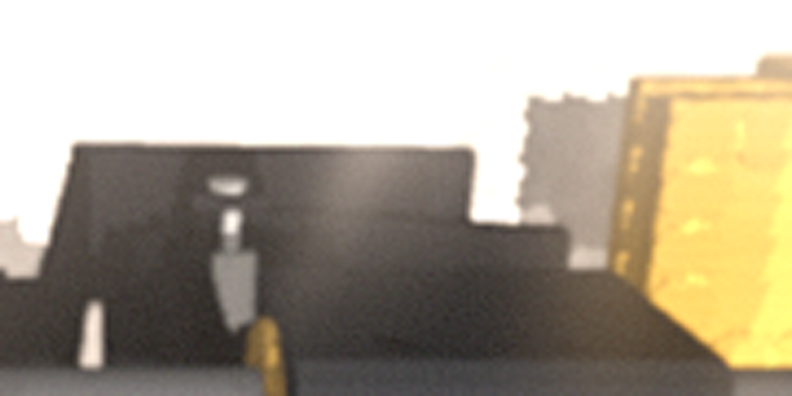

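Run:
```python
from m import *
import json
s=json.load(open('pics/wd.json'))
a=np.radians(11.85);u=np.array([np.cos(a),np.sin(a)]);v=np.array([-u[1],u[0]])
T=np.array(s['tool_pos'])
E=np.array([528.4,-62]);d=E-T[:2];print('stand end rel TCP',d@u,d@v)
for nm,uv,z in(('top corner',(386.8,172.3),62),('bot corner',(378.6,168.2),45),('bot corner',(378.6,168.2),51)):
    p=onz('wrist',uv,z,s)[:2]-2*u;d=p-T[:2];print(nm,p.round(1),'rel TCP along',round(d@u,1),'lat',round(d@v,1))
print(proj('wrist',[522.7,-34.6,62],s),proj('wrist',[522.7,-34.6,45],s),proj('wrist',[522.7,-34.6,51],s))
# scene projections for side check
```

```text
stand end rel TCP 101.06861224281135 0.8730467597050995
top corner [521.  -36.9] rel TCP along 99.0 lat 26.9
bot corner [522.6 -36.7] rel TCP along 100.5 lat 26.8
bot corner [519.5 -36.2] rel TCP along 97.6 lat 28.0
[387.27752307 169.80430905] [377.17448561 165.76873722] [380.56258626 167.12208502]
```

Run:
```python
from m import *
import json
s=json.load(open('pics/wd.json'));sc=cv2.imread('pics/sd.png')
a=np.radians(11.85);u=np.array([np.cos(a),np.sin(a),0]);v=np.array([-u[1],u[0],0])
T=np.array(s['tool_pos'])
x0,y0=220,150
c=np.clip(sc[y0:y0+90,x0:x0+80].astype(float)*2.6-10,0,255).astype(np.uint8);k=7
c=cv2.resize(c,None,fx=k,fy=k,interpolation=2)
def P(al,la,z):return T+al*u+la*v+np.array([0,0,z-T[2]])
ub=T[2]-75.4
for nm,p in(('lowlip',P(67.9,-17,ub+8)),('lowlip',P(67.9,15,ub+8)),('uplip',P(73,-14,ub+43)),('uplip',P(73,12,ub+43)),('edge',P(101,-29,62)),('edge',P(101,27,62))):
    q=proj('scene',p);print(nm,q.round(1))
    cv2.circle(c,tuple(int(t) for t in ((q[0]-x0+.5)*k,(q[1]-y0+.5)*k)),4,(0,0,255),1)
cv2.imwrite('pics/sde.png',c)
```

```text
lowlip [242.  191.5]
lowlip [255.1 191. ]
uplip [242.6 180.3]
uplip [253.5 180. ]
edge [236.6 194.7]
edge [260.3 194. ]
```

View pics/sde.png

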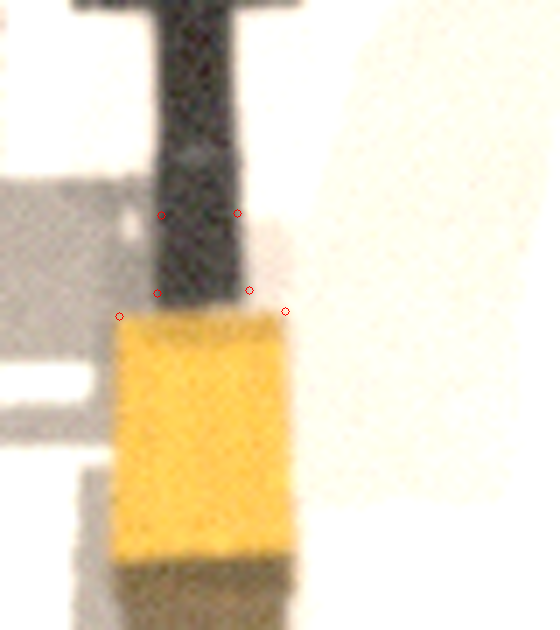

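Run:
```python
from m import *
sc=cv2.imread('pics/sd.png')
c=np.clip((sc[150:200,232:265].astype(float)-12)*7,0,255).astype(np.uint8)
cv2.imwrite('pics/sdf.png',cv2.resize(c,None,fx=11,fy=11,interpolation=2))
```

```text
(no output)
```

View pics/sdf.png

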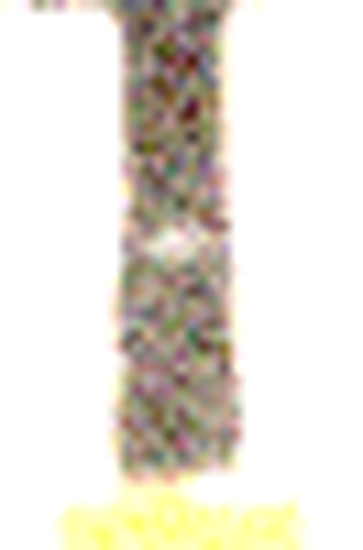

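Request:
apply_moves(
  grip=[1.2,1.2,1.2,1.2],
  offset=[
    [0.8,0,-0.1],
    [0.8,0,-0.1],
    [0.8,1,-0.1],
    [0.8,2,-0.1],
  ],
  twist=[0,0,0,0],
)

```text
clock: 19.8
tool_pos: [449.2, -78.8, 108.2]
orientation: [0.449, 0.545, -0.444, 0.552]
ft_force: [-0.2, -0.3, -1.4]
opening: 16.2
```

```bash
cat > chk.py <<'E'
import sys,json
from m import *
f=sys.argv[1];s=status.observe();im=shot('wrist',f);sc=shot('scene',f+'s')
json.dump({k:np.array(v).tolist() for k,v in s.items()},open('pics/'+f+'.json','w'))
c=np.clip((im[130:250,235:415].astype(float)-5)*1.3,0,255).astype(np.uint8)
cv2.imwrite('pics/'+f+'c.png',cv2.resize(c,None,fx=4.4,fy=4.4,interpolation=2))
c=np.clip(sc[150:260,215:285].astype(float)*2,0,255).astype(np.uint8)
cv2.imwrite('pics/'+f+'sc.png',cv2.resize(c,None,fx=5,fy=5,interpolation=2))
plan(490.4,-69.4,108.4,11.9,s)
E
python3 chk.py we
```

```text
clock 19.8 pos [449.2 -78.8 108.2] a 11.74 open 16.2 F [-0.2 -0.3 -1.4]
dist 42 OFFSET cm [ 0.03  4.23 -0.08] TWIST -0.16 tilt x [ 0.0129 -0.0016 -0.9999]
```

View pics/wec.png

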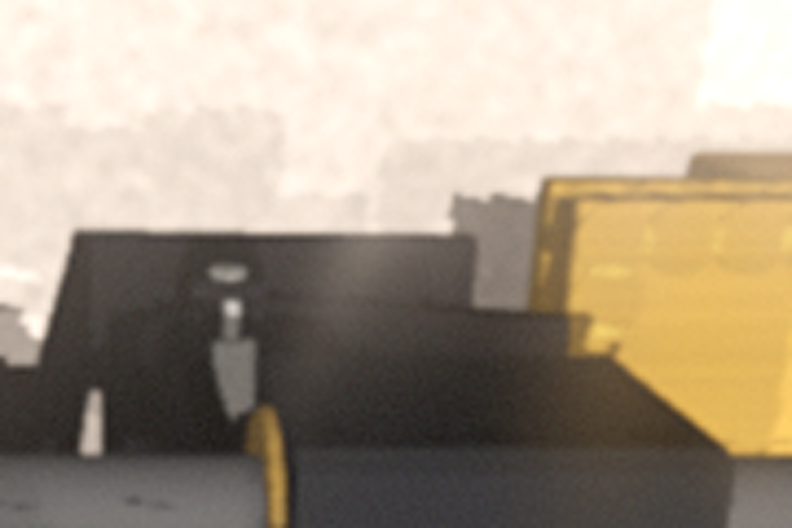

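Request:
apply_moves(
  grip=[1.2,1.2,1.2,1.2],
  offset=[
    [0,0.8,0],
    [0,1.6,-0.05],
    [0,2.2,-0.05],
    [0,2.2,-0.05],
  ],
  twist=[-0.1,-0.1,-0.1,-0.1],
)

```text
clock: 20.4
tool_pos: [471.5, -72.9, 108.6]
orientation: [0.448, 0.545, -0.442, 0.553]
ft_force: [0.1, -0.2, -1.3]
opening: 15.8
```

```bash
python3 chk.py wf
```

```text
clock 20.4 pos [471.5 -72.9 108.6] a 11.93 open 15.8 F [ 0.1 -0.2 -1.3]
dist 19 OFFSET cm [0.05 1.92 0.05] TWIST 0.03 tilt x [ 1.380e-02  2.000e-04 -9.999e-01]
```

View pics/wfc.png

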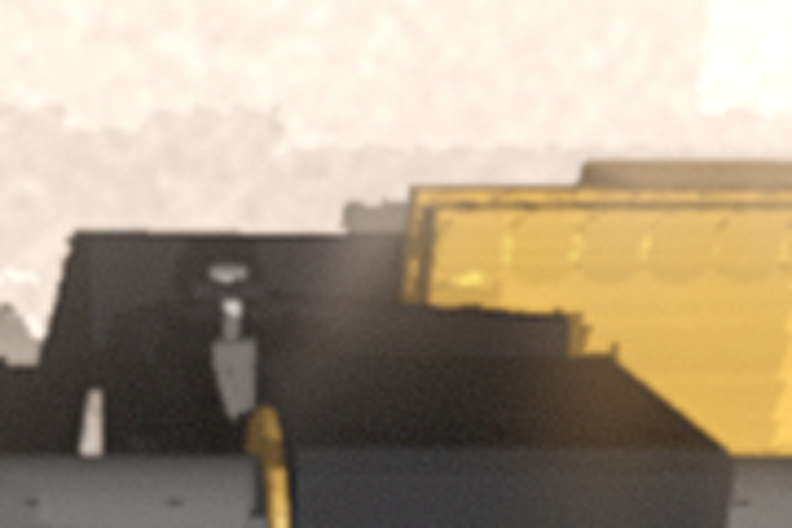

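View pics/wfsc.png

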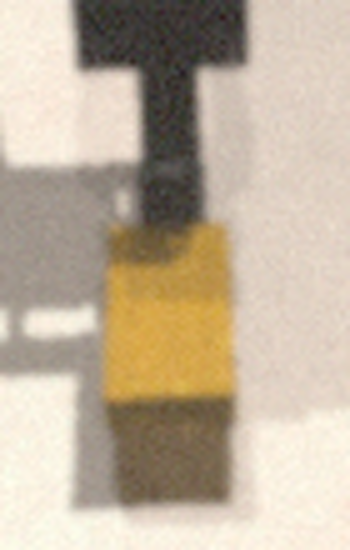

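Request:
apply_moves(
  grip=[1.2,1.2,1.2,1.2,1.2],
  offset=[
    [0,0.7,0],
    [0,1.4,0],
    [0,1.95,0],
    [0,1.95,0],
    [0,1.95,0],
  ],
  twist=[0,0,0,0,0],
)

```text
clock: 21.12
tool_pos: [489.9, -69.0, 108.7]
orientation: [0.448, 0.546, -0.442, 0.553]
ft_force: [-0.6, -0.1, -0.3]
opening: 16.0
```

```bash
python3 chk.py wg
```

```text
clock 21.12 pos [489.9 -69.  108.7] a 11.93 open 16.0 F [-0.6 -0.1 -0.3]
dist 1 OFFSET cm [0.03 0.04 0.05] TWIST 0.03 tilt x [ 1.320e-02 -2.000e-04 -9.999e-01]
```

View pics/wgc.png

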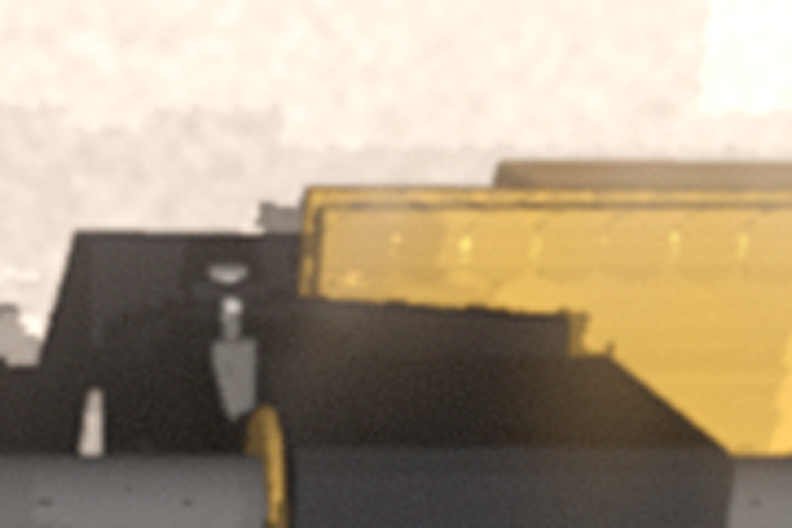

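View pics/wgsc.png

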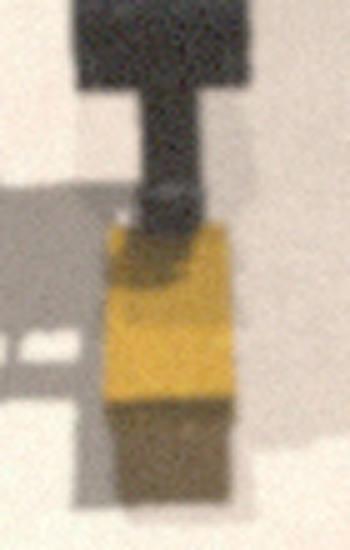

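Request:
apply_moves(
  grip=[1.2,1.2,1.2,1.2,1.2],
  offset=[
    [0.06,0,0],
    [0.06,0,0],
    [0.06,0,0],
    [0.06,0,0],
    [0.06,0,0],
  ],
  twist=[0,0,0,0,0],
)

```text
clock: 21.85
tool_pos: [489.9, -69.2, 108.1]
orientation: [0.448, 0.545, -0.443, 0.553]
ft_force: [0.2, -0.5, -0.9]
opening: 16.1
```

Run:
```python
from m import *
import json
s=status.observe();plan(490.4,-69.4,108,11.9,s)
im=shot('wrist','wh');tp=shot('top','th');sc=shot('scene','sh')
c=np.clip((im[160:215,270:400].astype(float)-5)*3,0,255).astype(np.uint8)
cv2.imwrite('pics/whc.png',cv2.resize(c,None,fx=6,fy=6,interpolation=2))
c=np.clip(tp[120:290,120:400].astype(float)*2,0,255).astype(np.uint8)
cv2.imwrite('pics/thc.png',cv2.resize(c,None,fx=2.8,fy=2.8,interpolation=2))
```

```text
clock 21.85 pos [489.9 -69.2 108.1] a 11.91 open 16.1 F [ 0.2 -0.5 -0.9]
dist 1 OFFSET cm [0.01 0.05 0.03] TWIST 0.01 tilt x [ 1.320e-02 -4.000e-04 -9.999e-01]
```

View pics/whc.png

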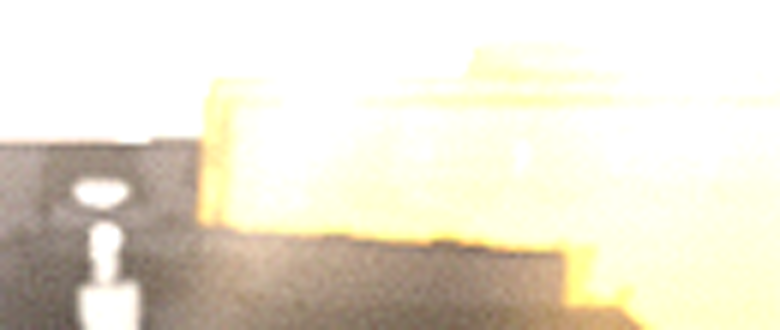

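View pics/thc.png

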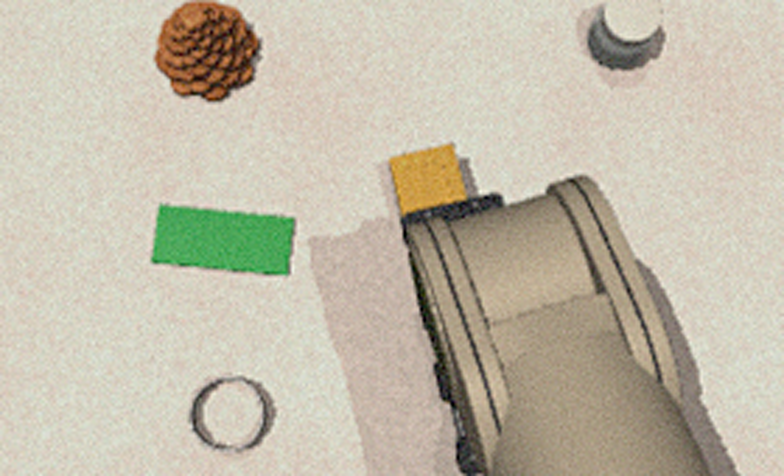

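```bash
python3 -c "
from cell import job_done
print(job_done())"
```

```text
the job is handed in; nothing more can be done
None
```

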